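# Match the finished plastic pieces to their pattern cards

### The arm

A 6-joint arm with a two-finger parallel gripper is mounted at the origin on the work surface. World frame = base frame: x ahead of the robot, y to its left, z up, the work surface at z = 0. Lengths are in mm, angles in rad, forces in N, time in s.
With the tool pointing down it reaches from about 250 to 725 mm from the base axis. Payload 4 kg.
Tool frame: the origin (TCP) lies on the front face of the gripper's body, between the roots of the fingers; the fingertips stand 73 mm ahead of it and the grasp point (between the pads) lies 54 mm ahead of it (ctrl.grasp_offset is the distance from the TCP to the grasp point, in mm); z points along the fingers, y is the direction in which the jaws open and shut (so a half turn about z gives the same grasp; the last joint's range is limited). The gripper opens to 85 mm and grips with 20 to 120 N. Pads are 22 mm wide; open, the fingers measure 114 mm over their backs; the gripper's body (76 mm by 85 mm) begins 54 mm behind the grasp point. The pads swing forward as they close: fully open they stand 13 mm farther back than shut.
Start: joints at [1.169, 0.241, 0.005, 1.335, 0, 1.571], TCP at [195.536, 460.18, 303.906] pointing down, gripper open.
Joint ranges: [-2.72, 2.72], [-1.05, 1.87], [-1.09, 1.28], [-1.99, 2.15], [-1.42, 1.44], [-3.14, 3.14]. Speed limits (rad/s): [2.79, 2.79, 3.14, 3.14, 3.14, 3.14].

### API

Orientations are given as a 3x3 rotation matrix whose columns are the frame's x, y, z axes.
In Python, from workcell import ctrl, eyes, spotter gives the robot as it stands.
- The arm moves only by the tool step_arm, never from a script. Its argument "targets" is text: rows parted by semicolons, each of 7 numbers parted by spaces: the shift along the tool's x, y, z in m, then the turn, a rotation vector about the tool's x, y, z in degrees, then the finger opening in m, from 0 to 0.0854. In form: tx ty tz ax ay az fingers; .... A call has exactly 10 rows; each row shifts and turns the pose as measured when the row begins, along the tool's axes as they then stand; what a row does not reach is not made up. A row lasts 1/12 s, in which the tool goes at most 41.7 mm and 7.16 degrees, less where a joint would pass 70% of its speed; a pose out of reach is approached as far as the arm can. A call is refused whole if a number of a shift passes 0.0417 or a number of a turn 7.16, either way. A call with a gripper value outside its range is refused whole. The fingers move at their own pace and stop on an object; "force" is the grip in N (left out, the last holds). Time passes only in rows, so rows that do not move let the fingers close, or fill a call up. It gives the time, the measured TCP pose, the force and the opening at its end, in the units of the state.
- ctrl.observe(): the state, without advancing time (a new reading comes with each control period).
- eyes.camera(name): name is "side" or "top" or "wrist"; returns (picture, depth): 420x560x3 uint8, red, green, blue; 420x560 float32, mm along the optical axis (not along the pixel's ray), 0 where there is no reading.
- eyes.camera_params(name): a dict with "fx", "fy", "cx", "cy" (pixels), "position" and "attitude" of the camera in the world; the wrist camera has in their place "tool_from_camera" (4x4, takes a point from camera to tool coordinates, whose origin is the TCP and whose axes are the flange's). Camera axes: x right, y down, z forward; pixel columns grow to the right and rows downward; lengths in mm; the calibration is good to about 2 mm. A picture is of the moment at which its call begins: read the wrist's pose just before it. camera_params takes no time and is no camera call.
- ctrl.sign_off(): hands the job in, once; it reports no verdict.
Trained networks look in the newest picture that a camera, given by its name, has taken for a name from the list of things; names that differ only in an ending like _2 or _b are one class to them, and where a whole thing is asked for, a point or a joint stands for the part that bears it (a point fixed in the world has none). Each returns a list of dicts, best first, with "confidence" (0 to 1); they miss things now and then, are a little off and sometimes report something else, mostly with a low value. They report only what shows in the picture. A call takes as long as a camera call.
- spotter.regions_of(query, camera): "region" (420x560 bool, what is visible of it) and "extent" ([left, top, width, height] as shares, 0 to 1, of the picture: columns of its width, rows of its height, round what is visible of it).
- spotter.landmark_of(query, camera): "point" ([column, row] as shares, 0 to 1, of the picture: columns of its width, rows of its height: a listed point, or the origin of a listed thing).
The state is a dict: "time": time; "q": joint angles; "qd": joint speeds; "tau": joint torques, N m; "tcp_pos": TCP position; "tool_rot": TCP orientation; "contact_force": force on the tool from outside, world axes, zero at the start; "moment": the same for the moment, N m; "gripper_width": opening from 0.0 (shut) to 1.0 (fully open).
Only numpy, scipy, OpenCV 4.12 (cv2) and the standard library are available. Lean on these libraries where they do the work, as an engineer would, in place of code of your own. Each camera call takes 0.05 s, during which the arm holds its last target.

### The job

Check the four finished blue pieces (bone, bow tie, leaf and ring) against their patterns: lay each one flat, the same side up as it lies now, on the card that shows its outline, centred in the outline and turned to match it. Leave the white jar standing where it is.

Things in the scene. Friction and masses are not known exactly. Their poses are not given: they have to be found in the camera images.
- bone: Loose blue plastic piece shaped like a toy bone, 74 x 36 mm, 18 mm thick, lying flat: a straight shaft 18 mm wide with two round knobs (radius 9 mm) at each end, centred 28 mm along x and 9 mm either side. About 38 mm of the shaft is clear between the knobs; grip it there across y. Origin: centre of the underside; x along the shaft, z up. Same after a half turn.
- bowtie: Loose blue plastic piece shaped like a bow tie, 73 x 43 mm, 18 mm thick, lying flat: a solid knot 28 mm (x) by 20 mm (y) in the middle and an open triangular frame wing at either end. Grip the knot across y (20 mm). Origin: centre of the underside; x along its length, z up. Same after a half turn.
- leaf: Loose blue plastic piece shaped like a leaf pointed at both ends, an open frame with a midrib, 78 mm long (x), 34 mm wide (y), 18 mm thick, lying flat. Its two long sides are straight and parallel over the middle 26 mm; grip there across y (34 mm). Origin: centre of the underside; x along the midrib, z up. Same after a half turn.
- ring: Loose blue plastic ring, 52 mm outside and 32 mm inside diameter, 18 mm thick, lying flat. Grip across the outside or pinch the 10 mm wall. Origin: centre of the underside (in the middle of the hole); z up. Its turn about z does not matter.
- bone_card: Fixed brown card 108 x 76 mm, 4 mm thick, lying on the table, with the bone outline drawn in black at its centre, about 2 mm larger all round than the bone piece; the length of the outline lies along the card's long side. Origin: centre of the card's underside, so its top is 4 mm higher; x along the long side, z up. A piece lies right when its origin is over the card's origin and its x axis along the card's, either way round.
- bowtie_card: Fixed brown card 108 x 76 mm, 4 mm thick, lying on the table, with the bow tie outline drawn in black at its centre, about 2 mm larger all round than the bow tie piece; the length of the outline lies along the card's long side. Origin: centre of the card's underside, so its top is 4 mm higher; x along the long side, z up. A piece lies right when its origin is over the card's origin and its x axis along the card's, either way round.
- leaf_card: Fixed brown card 108 x 76 mm, 4 mm thick, lying on the table, with the leaf outline drawn in black at its centre, about 2 mm larger all round than the leaf piece; the length of the outline lies along the card's long side. Origin: centre of the card's underside, so its top is 4 mm higher; x along the long side, z up. A piece lies right when its origin is over the card's origin and its x axis along the card's, either way round.
- ring_card: Fixed brown card 108 x 76 mm, 4 mm thick, lying on the table, with the ring outline drawn in black at its centre, two circles around the ring's outer and inner edge; turn does not matter. Origin: centre of the card's underside, so its top is 4 mm higher; x along the long side, z up. A piece lies right when its origin is over the card's origin.
- jar: Loose white closed jar, 58 mm diameter, 90 mm tall, standing upright among the pieces and cards; not to be moved. Origin: centre of the underside.

How it is judged (in metres and radians):
At the end, for the whole second after the job is handed in: Each of the four pieces lies flat (within 0.1 rad), same side up, and at rest on the card with its own outline, its centre within 12 mm of the card's centre and (except the ring) its length within 0.25 rad of the outline's, either way round (horizontal distance between bone and bone_card below 0.012 m and z of bone in the frame of bone_card between 0.001 and 0.008 m and angle between each of bone, bowtie, leaf, ring's own z axis and vertical below 0.1 rad and linear speed of each of bone, bowtie, leaf, ring below 0.02 m/s and angular speed of each of bone, bowtie, leaf, ring below 0.2 rad/s and angle between the x axis of bone and the x axis of bone_card, either way round below 0.25 rad and horizontal distance between bowtie and bowtie_card below 0.012 m and z of bowtie in the frame of bowtie_card between 0.001 and 0.008 m and angle between the x axis of bowtie and the x axis of bowtie_card, either way round below 0.25 rad and horizontal distance between leaf and leaf_card below 0.012 m and z of leaf in the frame of leaf_card between 0.001 and 0.008 m and angle between the x axis of leaf and the x axis of leaf_card, either way round below 0.25 rad and horizontal distance between ring and ring_card below 0.012 m and z of ring in the frame of ring_card between 0.001 and 0.008 m); the robot touches nothing.
It fails at once if the white jar is shifted by more than 30 mm or tipped (distance of jar from where it was at the start of the episode above 0.03 m or angle between jar's own z axis and vertical above 0.35 rad).
It also fails if it takes over 128 s, if anything falls off the work surface, if the arm or the gripper's body presses on something with over 40 N, if the wrist force passes 120 N, or if a joint passes its speed limit or range.

## Working session

There is one attempt and no reset: what is moved stays moved. The work goes in short steps, Python scripts to look and compute and a tool call to move; the robot and the scene stay as the last step left them, time stands still between calls to the robot, and variables do not carry over. Pictures are saved under pics/ and viewed, and the job is handed in when it is done.

Besides the shell and the picture viewer there is one more tool, called after "Call:" as name(argument=value, ...) on one line, values as JSON. step_arm: Moves the arm, as the interface text tells. Its arguments: {"type":"object","properties":{"targets":{"type":"string"},"force":{"type":"number"}},"required":["targets"]}

```bash
ls; mkdir -p pics; python3 - <<'E'
from workcell import ctrl, eyes, spotter
import cv2
s=ctrl.observe(); print(s['time'],s['tcp_pos'],s['tool_rot'],s['gripper_width'],ctrl.grasp_offset)
for c in ['top','side']:
    p,d=eyes.camera(c); cv2.imwrite(f'pics/{c}0.png',p[:,:,::-1]); 
    print(eyes.camera_params(c))
E
```

```text
pics
0.0 [195.34116534 459.73250406 303.01075587] [[-9.20383441e-01  3.91016215e-01 -8.00365739e-04]
 [ 3.91017034e-01  9.20381462e-01 -1.90870692e-03]
 [-9.69356654e-06 -2.06969888e-03 -9.99997858e-01]] 1.0026105209037317 53.900000000000006
{'fx': 388.5366992009447, 'fy': 388.5366992009447, 'cx': 275.2222301215047, 'cy': 207.86583160071868, 'position': array([358.40328614,   7.77591805, 969.55175199]), 'attitude': array([[-0.02807879, -0.98664063,  0.16047385],
       [-0.99956959,  0.02907832,  0.00388315],
       [-0.00849758, -0.16029575, -0.98703245]])}
{'fx': 422.6432228120655, 'fy': 422.6432228120655, 'cx': 277.9716383100058, 'cy': 217.74301734276176, 'position': array([431.43049952, 872.65729912, 707.04677669]), 'attitude': array([[-9.96622230e-01, -5.08825779e-02,  6.44600147e-02],
       [-8.21191137e-02,  6.24760833e-01, -7.76485900e-01],
       [-7.62488174e-04, -7.79156508e-01, -6.26828967e-01]])}
```

View pics/top0.png

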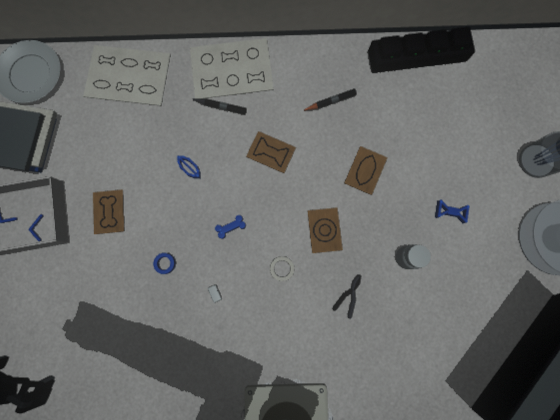

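View pics/side0.png

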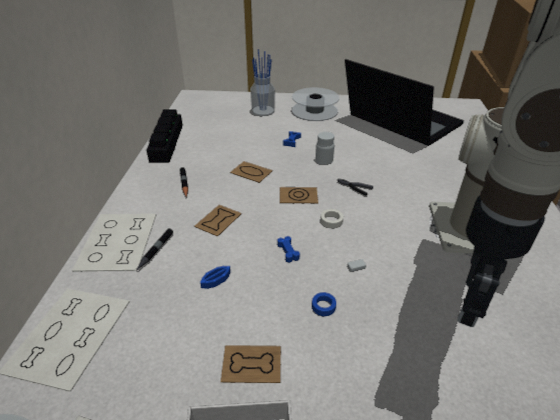

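```bash
cat > h.py <<'E'
from workcell import ctrl, eyes, spotter
import numpy as np, cv2
def world(cam,d,st=None):
    P=eyes.camera_params(cam)
    v,u=np.mgrid[0:420,0:560]
    pc=np.stack([(u-P['cx'])/P['fx'],(v-P['cy'])/P['fy'],np.ones_like(u,float)],-1)
    if 'position' in P: R,t=P['attitude'],P['position']
    else:
        T=P['tool_from_camera']; R=st['tool_rot']@T[:3,:3]; t=st['tool_rot']@T[:3,3]+st['tcp_pos']
    return pc@R.T, np.array(t), (pc*d[...,None])@R.T+t
def plane(m,rays,t,z):
    r=rays[m]; return (t+r*((z-t[2])/r[:,2])[:,None])[:,:2]
def pose(xy):
    r=cv2.minAreaRect(xy.astype(np.float32)); c=np.array(r[0]); 
    b=cv2.boxPoints(r); e=[b[1]-b[0],b[2]-b[1]]; L=[np.linalg.norm(x) for x in e]
    i=int(L[1]>L[0]); a=np.degrees(np.arctan2(e[i][1],e[i][0]))%180
    return c.round(1),round(a,1),np.round(sorted(L)[::-1],1), xy.mean(0).round(1)
E
python3 - <<'E'
from h import *
for cam in ['top','side']:
    p,d=eyes.camera(cam); rays,t,W=world(cam,d)
    for q in ['bone','bowtie','leaf','ring','bone_card','bowtie_card','leaf_card','ring_card','jar']:
        for r in spotter.regions_of(q,cam)[:2]:
            m=r['region']; z=4 if 'card' in q else 16
            v,u=np.nonzero(m)
            if m.sum()<30: continue
            print(cam,q,round(r['confidence'],2),'px',int(u.mean()),int(v.mean()),*pose(plane(m,rays,t,z)),'z',np.round(np.percentile(W[m][:,2],[10,50,90]),1))
print(ctrl.observe()['time'], eyes.camera_params('wrist'))
E
```

```text
top bone 0.71 px 229 226 [470.8 124.6] 112.9 [72.7 36.8] [470.9 124.8] z [ 9.1 17.  19.1]
top bowtie 0.91 px 451 210 [ 493.1 -424.3] 75.5 [81.2 42.5] [ 493.1 -424.5] z [ 1.5 15.8 19.3]
top leaf 0.61 px 188 165 [628.8 227.1] 43.7 [79.9 37.5] [628.6 228.2] z [-0.5 16.6 19.3]
top ring 0.58 px 164 262 [386.7 285.1] 88.4 [52.  45.9] [387.6 285.3] z [10.4 16.6 19.1]
top ring 0.5 px 365 169 [ 605.4 -220.4] 154.3 [109.1  75.8] [ 605.  -219.5] z [1.3 3.5 5.8]
top bone_card 0.71 px 108 211 [519.7 432.9] 4.1 [108.2  76.6] [519.3 432.9] z [1.1 3.3 5.6]
top bowtie_card 0.84 px 271 151 [663.6  18.2] 65.6 [110.2  76.5] [663.3  18.2] z [1.4 3.6 5.8]
top bowtie_card 0.68 px 452 211 [ 494.2 -430.9] 75.8 [79.1 42.8] [ 494.  -432.2] z [ 4.2 16.  19.3]
top leaf_card 0.67 px 365 170 [ 607.6 -222.1] 154.6 [110.2  78.6] [ 606.5 -222.3] z [1.2 3.4 5.8]
top ring_card 0.75 px 324 229 [ 457.3 -111. ] 2.9 [112.4  79.3] [ 457.  -110.8] z [0.9 3.4 5.7]
top ring_card 0.72 px 452 210 [ 496.5 -431.7] 78.6 [82.3 42.2] [ 495.9 -431.3] z [ 1.7 15.9 19.3]
top jar 0.56 px 413 256 [ 385.2 -321. ] 88.4 [81.2 57.9] [ 384.4 -
[... 734 characters left out ...]
3  82.7] [ 606.5 -220.7] z [2.4 4.5 6.3]
side ring_card 0.89 px 297 194 [ 456.1 -109. ] 4.6 [107.3  73.2] [ 456.6 -107.9] z [2.8 4.6 6.3]
side jar 0.71 px 324 148 [ 380.4 -363.9] 88.3 [220.3  62.7] [ 381.1 -360. ] z [ 9.2 54.4 90.7]
1.1 {'fx': 330.5798698464049, 'fy': 330.5798698464049, 'cx': 276.0360484778178, 'cy': 206.68811441971735, 'tool_from_camera': array([[-3.53991758e-04, -9.59728471e-01, -2.80929060e-01,
         7.18549571e+01],
       [ 9.99999817e-01, -2.01821937e-04, -5.70597551e-04,
         2.13768471e-01],
       [ 4.90921068e-04, -2.80929211e-01,  9.59728367e-01,
        -7.02712137e+01],
       [ 0.00000000e+00,  0.00000000e+00,  0.00000000e+00,
         1.00000000e+00]])}
```

```bash
cat >> h.py <<'E'
PTS=dict(bone=(471,125),bowtie=(494,-427),leaf=(628,228),ring=(387,285))
def blue(cam,names,st=None,pts=PTS):
    p,d=eyes.camera(cam); rays,t,W=world(cam,d,st)
    f=p.astype(int); b=(f[...,2]>f[...,0]+50)&(f[...,2]>f[...,1]+30)
    for n in names:
        near=np.hypot(W[...,0]-pts[n][0],W[...,1]-pts[n][1])<75
        m=b&near
        if m.sum()<20: print(cam,n,'none'); continue
        # top faces: brighter ; use depth
        z=np.percentile(W[m][:,2],80); mt=m&(abs(W[...,2]-z)<4)
        print(cam,n,'top z',z.round(1),'all',*pose(plane(m,rays,t,z)),'top',*pose(plane(mt,rays,t,z)))
    return p
def plan(x,y,z,yaw,n=10):
    """yaw=deg of tool y axis in world"""
    s=ctrl.observe(); R=s['tool_rot']; p=s['tcp_pos']
    cur=np.degrees(np.arctan2(R[1,1],R[0,1])); dw=(yaw-cur+90)%180-90
    print('t %.2f tcp %s yaw %.1f q6 %.2f tilt %s F %s g %.3f'%(s['time'],p.round(1),cur,s['q'][5],R[:2,2].round(3),s['contact_force'].round(1),s['gripper_width']))
    dwv=np.array([x,y,z])-p
    from scipy.spatial.transform import Rotation as Ro
    print('total tool delta mm',(R.T@dwv).round(1),'az',-round(dw,1),'alt', round(-(dw-180*np.sign(dw)),1))
    for i in range(n):
        Ri=Ro.from_euler('z',dw*i/n,degrees=True).as_matrix()@R
        v=Ri.T@dwv/n/1000
        print('%.4f %.4f %.4f 0 0 %.2f'%(*v,-dw/n))
E
python3 - <<'E'
from h import *
blue('top',PTS); blue('side',PTS)
E
```

```text
top bone top z 18.9 all [470.6 125.1] 115.2 [70.2 33.4] [470.2 125.5] top [470.7 125. ] 114.0 [69.6 32.4] [470.7 125.1]
top bowtie top z 18.6 all [ 493.5 -427.3] 77.6 [72.2 41.2] [ 493.1 -426.8] top [ 493.6 -426.9] 77.6 [71.3 41.2] [ 493.3 -427. ]
top leaf top z 18.7 all [627.5 229.7] 43.7 [75.9 32.1] [626.7 229.7] top [627.5 229.7] 43.4 [75.9 32.1] [627.2 229.5]
top ring top z 18.4 all [385.4 286.7] 134.5 [48.6 47.3] [385.1 286.9] top [385.5 286.8] 0.8 [48.5 46.3] [384.8 286.8]
side bone top z 19.2 all [468.9 134. ] 114.0 [84.1 37.4] [468.6 134.9] top [469.8 128.7] 113.0 [74.1 33.7] [469.5 129.1]
side bowtie top z 18.6 all [ 491.3 -412.2] 77.8 [101.  43.] [ 491.3 -410.2] top [ 492.  -420.2] 76.8 [85.1 38.4] [ 492.1 -421.3]
side leaf top z 18.7 all [623.1 236.8] 45.0 [81.1 45.7] [624.5 238.2] top [625.2 231.5] 43.4 [76.6 36.2] [625.9 232.3]
side ring top z 18.9 all [385.  294.6] 88.7 [61.9 47.8] [384.7 295.2] top [384.9 290.3] 88.7 [53.2 47.8] [384.5 291. ]
```

```bash
python3 -c "
from h import *
plan(470.6,125.1,150,24,15)"
```

```text
t 1.20 tcp [195.5 460.2 303.9] yaw 67.0 q6 1.57 tilt [-0.  0.] F [ 0.1  0.5 -0.9] g 0.999
total tool delta mm [-384.2 -200.8  153.9] az 43.0 alt -137.0
-0.0256 -0.0134 0.0103 0 0 2.87
-0.0263 -0.0121 0.0103 0 0 2.87
-0.0268 -0.0108 0.0103 0 0 2.87
-0.0273 -0.0094 0.0103 0 0 2.87
-0.0278 -0.0080 0.0103 0 0 2.87
-0.0281 -0.0066 0.0103 0 0 2.87
-0.0284 -0.0052 0.0103 0 0 2.87
-0.0287 -0.0038 0.0103 0 0 2.87
-0.0288 -0.0024 0.0103 0 0 2.87
-0.0289 -0.0009 0.0103 0 0 2.87
-0.0289 0.0005 0.0103 0 0 2.87
-0.0288 0.0020 0.0103 0 0 2.87
-0.0287 0.0034 0.0103 0 0 2.87
-0.0285 0.0048 0.0103 0 0 2.87
-0.0282 0.0063 0.0103 0 0 2.87
```

Call:
step_arm(targets="-0.0256 -0.0134 0.0103 0 0 2.87 0.0854; -0.0263 -0.0121 0.0103 0 0 2.87 0.0854; -0.0268 -0.0108 0.0103 0 0 2.87 0.0854; -0.0273 -0.0094 0.0103 0 0 2.87 0.0854; -0.0278 -0.008 0.0103 0 0 2.87 0.0854; -0.0281 -0.0066 0.0103 0 0 2.87 0.0854; -0.0284 -0.0052 0.0103 0 0 2.87 0.0854; -0.0287 -0.0038 0.0103 0 0 2.87 0.0854; -0.0288 -0.0024 0.0103 0 0 2.87 0.0854; -0.0289 -0.0009 0.0103 0 0 2.87 0.0854", force=40)

```text
time: 2.03
tcp_pos: [383.2, 234.0, 199.1]
tool_rot: [[-0.612, 0.791, 0.006], [0.791, 0.611, 0.012], [0.005, 0.012, -1.0]]
contact_force: [0.3, 0.2, -0.0]
gripper_width: 1.0
```

```bash
python3 -c "
from h import *
plan(470.6,125.1,150,24,9)"
```

```text
t 2.03 tcp [383.2 234.  199.1] yaw 37.7 q6 1.46 tilt [0.006 0.012] F [ 0.3  0.2 -0. ] g 1.000
total tool delta mm [-139.9    1.9   48.4] az 13.7 alt -166.3
-0.0155 0.0002 0.0054 0 0 1.52
-0.0155 0.0006 0.0054 0 0 1.52
-0.0155 0.0010 0.0054 0 0 1.52
-0.0155 0.0014 0.0054 0 0 1.52
-0.0154 0.0019 0.0054 0 0 1.52
-0.0154 0.0023 0.0054 0 0 1.52
-0.0153 0.0027 0.0054 0 0 1.52
-0.0152 0.0031 0.0054 0 0 1.52
-0.0151 0.0035 0.0054 0 0 1.52
```

Call:
step_arm(targets="-0.0155 0.0002 0.0054 0 0 1.52 0.0854; -0.0155 0.0006 0.0054 0 0 1.52 0.0854; -0.0155 0.001 0.0054 0 0 1.52 0.0854; -0.0155 0.0014 0.0054 0 0 1.52 0.0854; -0.0154 0.0019 0.0054 0 0 1.52 0.0854; -0.0154 0.0023 0.0054 0 0 1.52 0.0854; -0.0153 0.0027 0.0054 0 0 1.52 0.0854; -0.0152 0.0031 0.0054 0 0 1.52 0.0854; -0.0151 0.0035 0.0054 0 0 1.52 0.0854; 0 0 0 0 0 0 0.0854")

```text
time: 2.87
tcp_pos: [476.3, 113.0, 145.9]
tool_rot: [[-0.386, 0.923, 0.007], [0.923, 0.385, 0.01], [0.006, 0.01, -1.0]]
contact_force: [0.3, -0.8, -0.6]
gripper_width: 0.998
```

```bash
cat >> h.py <<'E'
def plan(x,y,z,yaw,n=10,flip=False):
    from scipy.spatial.transform import Rotation as Ro
    s=ctrl.observe(); R=s['tool_rot']; p=s['tcp_pos']
    cur=np.degrees(np.arctan2(R[1,1],R[0,1])); dw=(yaw-cur+90)%180-90
    if flip: dw-=180*np.sign(dw)
    a=np.radians(cur+dw); Y=np.array([np.cos(a),np.sin(a),0]); Z=np.array([0,0,-1.]); G=np.stack([np.cross(Y,Z),Y,Z],1)
    rv=Ro.from_matrix(R.T@G).as_rotvec()
    print('t %.2f tcp %s yaw %.1f dw %.1f q %s tilt %s F %s g %.3f'%(s['time'],p.round(1),cur,dw,s['q'].round(2),R[:2,2].round(3),s['contact_force'].round(1),s['gripper_width']))
    print('err',(np.array([x,y,z])-p).round(1))
    dwv=np.array([x,y,z])-p; out=[]
    for i in range(n):
        Ri=R@Ro.from_rotvec(rv*i/n).as_matrix()
        v=Ri.T@dwv/n/1000
        out.append('%.4f %.4f %.4f %.2f %.2f %.2f'%(*v,*np.degrees(rv)/n))
    print('\n'.join(out))
E
python3 - <<'E'
from h import *
plan(470.6,125.1,77,24,9)
s=ctrl.observe(); p=blue('wrist',['bone'],s); cv2.imwrite('pics/w1.png',p[:,:,::-1])
E
```

```text
t 2.87 tcp [476.3 113.  145.9] yaw 22.7 dw 1.3 q [ 0.23  0.35 -0.29  0.92  0.01  1.4 ] tilt [0.007 0.01 ] F [ 0.3 -0.8 -0.6] g 0.998
err [ -5.7  12.1 -68.9]
0.0014 -0.0001 0.0077 0.06 -0.04 -0.15
0.0014 -0.0001 0.0077 0.06 -0.04 -0.15
0.0014 -0.0001 0.0077 0.06 -0.04 -0.15
0.0015 -0.0001 0.0077 0.06 -0.04 -0.15
0.0015 -0.0001 0.0077 0.06 -0.04 -0.15
0.0015 -0.0001 0.0077 0.06 -0.04 -0.15
0.0015 -0.0001 0.0077 0.06 -0.04 -0.15
0.0015 -0.0001 0.0077 0.06 -0.04 -0.15
0.0015 -0.0000 0.0077 0.06 -0.04 -0.15
wrist bone top z 18.8 all [541.2 159.1] 24.9 [189.5  72.6] [469.9 128.4] top [470.8 126.3] 114.5 [72.5 33.7] [469.6 128.2]
```

View pics/w1.png

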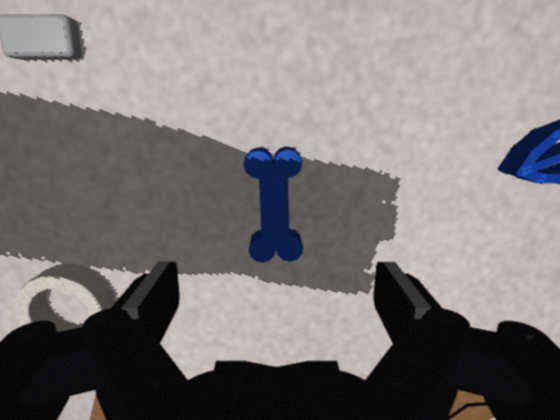

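Call:
step_arm(targets="0.002 -0.0001 0.009 0.1 0 -0.2 0.0854; 0.002 -0.0001 0.009 0.1 0 -0.2 0.0854; 0.002 -0.0001 0.009 0.1 -0.1 -0.2 0.0854; 0.002 -0.0001 0.009 0.1 -0.1 -0.2 0.0854; 0.002 -0.0001 0.009 0.1 -0.1 -0.2 0.0854; 0.002 -0.0001 0.009 0.1 0 -0.2 0.0854; 0.001 0 0.005 0 0 -0.2 0.0854; 0 0 0.003 0 0 0 0.0854; 0 0 0 0 0 0 0.0854; 0 0 0 0 0 0 0.0854")

```text
time: 3.75
tcp_pos: [466.1, 130.7, 77.2]
tool_rot: [[-0.419, 0.908, -0.006], [0.908, 0.419, 0.001], [0.003, -0.005, -1.0]]
contact_force: [-0.3, 0.2, 0.2]
gripper_width: 0.999
```

```bash
python3 - <<'E'
from h import *
plan(470.6,125.6,77,24,3)
E
```

```text
t 3.75 tcp [466.1 130.7  77.2] yaw 24.8 dw -0.8 q [ 0.27  0.44 -0.37  0.77  0.    1.41] tilt [-0.006  0.001] F [-0.3  0.2  0.2] g 0.999
err [ 4.5 -5.1 -0.2]
-0.0022 0.0006 0.0000 -0.09 -0.07 0.25
-0.0022 0.0007 0.0000 -0.09 -0.07 0.25
-0.0022 0.0007 0.0001 -0.09 -0.07 0.25
```

Call:
step_arm(targets="-0.002 0.0005 0 0 0 0.2 0.0854; -0.002 0.0005 0 0 0 0.2 0.0854; -0.001 0.0005 0 0 0 0.2 0.0854; 0 0 0 0 0 0 0.0854; 0 0 0 0 0 0 0.01; 0 0 0 0 0 0 0.01; 0 0 0 0 0 0 0.01; 0 0 0 0 0 0 0.01; 0 0 0 0 0 0 0.01; 0 0 0 0 0 0 0.01")

```text
time: 4.58
tcp_pos: [472.3, 126.1, 79.7]
tool_rot: [[-0.406, 0.914, 0.0], [0.914, 0.406, 0.003], [0.002, 0.001, -1.0]]
contact_force: [0.1, -0.0, -0.6]
gripper_width: 0.198
```

```bash
python3 - <<'E'
from h import *
plan(519.5,433,160,94,12)
s=ctrl.observe();p,d=eyes.camera('wrist'); cv2.imwrite('pics/w2.png',p[:,:,::-1])
E
```

```text
t 4.58 tcp [472.3 126.1  79.7] yaw 24.0 dw 70.0 q [ 0.26  0.44 -0.36  0.77  0.    1.41] tilt [0.    0.003] F [ 0.1 -0.  -0.6] g 0.198
err [ 47.2 306.9  80.3]
0.0218 0.0140 -0.0066 0.01 -0.01 -5.83
0.0203 0.0161 -0.0066 0.01 -0.01 -5.83
0.0185 0.0181 -0.0066 0.01 -0.01 -5.83
0.0166 0.0199 -0.0066 0.01 -0.01 -5.83
0.0145 0.0215 -0.0066 0.01 -0.01 -5.83
0.0122 0.0228 -0.0067 0.01 -0.01 -5.83
0.0098 0.0240 -0.0067 0.01 -0.01 -5.83
0.0073 0.0248 -0.0067 0.01 -0.01 -5.83
0.0048 0.0254 -0.0067 0.01 -0.01 -5.83
0.0022 0.0258 -0.0067 0.01 -0.01 -5.83
-0.0005 0.0259 -0.0067 0.01 -0.01 -5.83
-0.0031 0.0257 -0.0067 0.01 -0.01 -5.83
```

View pics/w2.png

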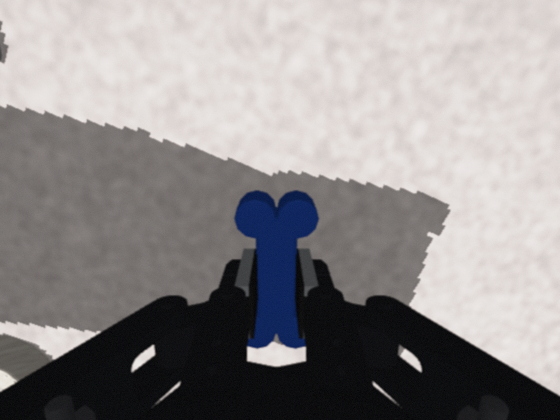

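Call:
step_arm(targets="0 0 -0.02 0 0 0 0.01; 0 0 -0.03 0 0 0 0.01; 0.0218 0.014 -0.01 0 0 -5.8 0.01; 0.0203 0.0161 -0.006 0 0 -5.8 0.01; 0.0185 0.0181 0 0 0 -5.8 0.01; 0.0166 0.0199 0 0 0 -5.8 0.01; 0.0145 0.0215 0 0 0 -5.8 0.01; 0.0122 0.0228 0 0 0 -5.8 0.01; 0.0098 0.024 0 0 0 -5.8 0.01; 0 0 0 0 0 0 0.01")

```text
time: 5.47
tcp_pos: [497.4, 311.7, 147.4]
tool_rot: [[-0.916, 0.402, -0.004], [0.402, 0.916, 0.003], [0.005, 0.001, -1.0]]
contact_force: [0.7, 0.3, 0.3]
gripper_width: 0.195
```

```bash
python3 - <<'E'
from h import *
plan(519.5,433,130,94,8)
E
```

```text
t 5.47 tcp [497.4 311.7 147.4] yaw 66.3 dw 27.7 q [ 0.56  0.52 -0.01  1.05  0.    0.97] tilt [-0.004  0.003] F [0.7 0.3 0.3] g 0.195
err [ 22.1 121.3 -17.4]
0.0035 0.0150 0.0022 0.01 -0.03 -3.46
0.0026 0.0152 0.0022 0.01 -0.03 -3.46
0.0017 0.0153 0.0022 0.01 -0.03 -3.46
0.0008 0.0154 0.0022 0.01 -0.03 -3.46
-0.0001 0.0154 0.0022 0.01 -0.03 -3.46
-0.0011 0.0154 0.0022 0.01 -0.03 -3.46
-0.0020 0.0153 0.0022 0.01 -0.03 -3.46
-0.0029 0.0151 0.0022 0.01 -0.03 -3.46
```

Call:
step_arm(targets="0.0035 0.015 0.0022 0 0 -3.5 0.01; 0.0026 0.0152 0.0022 0 0 -3.5 0.01; 0.0017 0.0153 0.0022 0 0 -3.5 0.01; 0.0008 0.0154 0.0022 0 0 -3.5 0.01; 0 0.0154 0.0022 0 0 -3.5 0.01; -0.001 0.0154 0.0022 0 0 -3.5 0.01; -0.002 0.0153 0.0022 0 0 -3.5 0.01; -0.001 0.005 0 0 0 -2 0.01; 0 0 0 0 0 0 0.01; 0 0 0 0 0 0 0.01")

```text
time: 6.3
tcp_pos: [513.9, 425.6, 125.6]
tool_rot: [[-0.998, -0.067, -0.012], [-0.067, 0.998, -0.006], [0.012, -0.005, -1.0]]
contact_force: [-0.9, 0.1, -0.2]
gripper_width: 0.199
```

```bash
cat >> h.py <<'E'
PTS2=dict(bone=(519,433),bowtie=(663,18),leaf=(606,-221),ring=(457,-110))
def show(cam,name):
    p,d=eyes.camera(cam); cv2.imwrite(f'pics/{name}.png',p[:,:,::-1]); return p
E
python3 - <<'E'
from h import *
plan(519.5,433,84,94,5)
s=ctrl.observe(); p=blue('wrist',['bone'],s,PTS2); cv2.imwrite('pics/w3.png',p[:,:,::-1])
for r in spotter.regions_of('bone_card','wrist'): print(r['confidence'])
E
```

```text
t 6.30 tcp [513.9 425.6 125.6] yaw 93.8 dw 0.2 q [0.69 0.69 0.25 1.14 0.   0.62] tilt [-0.012 -0.006] F [-0.9  0.1 -0.2] g 0.199
err [  5.6   7.4 -41.6]
-0.0013 0.0014 0.0083 -0.06 -0.14 -0.04
-0.0013 0.0014 0.0083 -0.06 -0.14 -0.04
-0.0013 0.0014 0.0083 -0.06 -0.14 -0.04
-0.0013 0.0014 0.0083 -0.06 -0.14 -0.04
-0.0012 0.0014 0.0083 -0.06 -0.14 -0.04
wrist bone top z 64.7 all [525.9 365.6] 104.2 [166.8  76.8] [504.9 424.9] top [511.6 426.3] 5.7 [73.1 34.4] [506.2 425.2]
0.59
```

View pics/w3.png

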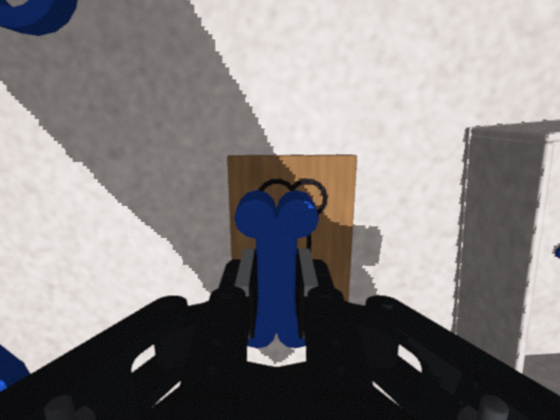

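Call:
step_arm(targets="-0.0014 0.0014 0.007 0 -0.1 0 0.01; -0.0014 0.0014 0.007 0 -0.1 0 0.01; -0.0014 0.0014 0.007 0 -0.1 0 0.01; -0.0014 0.0014 0.007 0 -0.1 0 0.01; -0.0014 0.0013 0.006 0 -0.1 0 0.01; 0 0 0.003 0 0 0 0.01; 0 0 0 0 0 0 0.01; 0 0 0 0 0 0 0.01; 0 0 0 0 0 0 0.01; 0 0 0 0 0 0 0.01")

```text
time: 7.23
tcp_pos: [520.9, 429.6, 84.0]
tool_rot: [[-0.998, -0.061, -0.004], [-0.061, 0.998, -0.007], [0.005, -0.007, -1.0]]
contact_force: [0.0, 0.3, 0.4]
gripper_width: 0.197
```

```bash
python3 - <<'E'
from h import *
plan(521.5,433,83,94,2)
E
```

```text
t 7.23 tcp [520.9 429.6  84. ] yaw 93.5 dw 0.5 q [ 0.69  0.74  0.22  1.06 -0.    0.63] tilt [-0.004 -0.007] F [0.  0.3 0.4] g 0.197
err [ 0.6  3.4 -1. ]
-0.0004 0.0017 0.0005 -0.20 -0.14 -0.26
-0.0004 0.0017 0.0005 -0.20 -0.14 -0.26
```

Call:
step_arm(targets="0 0.0017 0 -0.2 -0.1 -0.2 0.01; 0 0.0014 0.001 -0.1 -0.1 -0.2 0.01; 0 0 0 0 0 0 0.01; 0 0 0 0 0 0 0.03; 0 0 0 0 0 0 0.06; 0 0 0 0 0 0 0.0854; 0 0 0 0 0 0 0.0854; 0 0 -0.01 0 0 0 0.0854; 0 0 -0.03 0 0 0 0.0854; 0 0 -0.03 0 0 0 0.0854")

```text
time: 8.07
tcp_pos: [517.5, 430.7, 148.9]
tool_rot: [[-0.998, -0.069, -0.011], [-0.069, 0.998, -0.01], [0.012, -0.009, -1.0]]
contact_force: [-0.0, 0.7, 0.3]
gripper_width: 1.001
```

```bash
python3 - <<'E'
from h import *
plan(385.3,286.8,140,94,8)
s=ctrl.observe(); p=blue('wrist',['bone'],s,PTS2); cv2.imwrite('pics/w4.png',p[:,:,::-1])
blue('top',['bone'],None,PTS2)
r=spotter.regions_of('bone_card','top')
rays,t,_=world('top',np.ones((420,560)))
for k in r[:1]: print(k['confidence'],pose(plane(k['region'],rays,t,4)))
E
```

```text
t 8.07 tcp [517.5 430.7 148.9] yaw 93.9 dw 0.1 q [ 0.69  0.69  0.3   1.2  -0.    0.63] tilt [-0.011 -0.01 ] F [-0.   0.7  0.3] g 1.001
err [-132.2 -143.9   -8.9]
0.0177 -0.0168 0.0015 -0.07 -0.09 -0.01
0.0177 -0.0168 0.0014 -0.07 -0.09 -0.01
0.0177 -0.0168 0.0014 -0.07 -0.09 -0.01
0.0177 -0.0168 0.0013 -0.07 -0.09 -0.01
0.0177 -0.0168 0.0013 -0.07 -0.09 -0.01
0.0177 -0.0168 0.0013 -0.07 -0.09 -0.01
0.0177 -0.0168 0.0012 -0.07 -0.09 -0.01
0.0177 -0.0168 0.0012 -0.07 -0.09 -0.01
wrist bone top z 22.7 all [469.7 398.7] 103.2 [356.2 189.9] [518.3 433.3] top [520.5 433.8] 3.5 [72.8 33.8] [518.5 433.5]
top bone none
0.92 (array([519.3, 431.3]), np.float32(2.7), array([106.1,  70.4], dtype=float32), array([507.5, 424.2]))
```

View pics/w4.png

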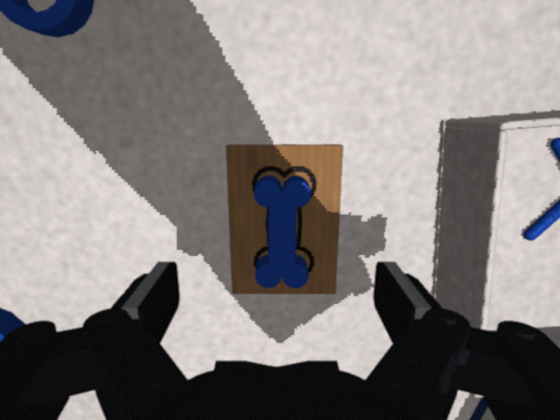

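Call:
step_arm(targets="0.0177 -0.0168 0.0014 -0.1 -0.1 0 0.0854; 0.0177 -0.0168 0.0014 -0.1 -0.1 0 0.0854; 0.0177 -0.0168 0.0014 -0.1 -0.1 0 0.0854; 0.0177 -0.0168 0.0014 -0.1 -0.1 0 0.0854; 0.0177 -0.0168 0.0014 0 -0.1 0 0.0854; 0.0177 -0.0168 0.0014 0 0 0 0.0854; 0.0177 -0.0168 0.0014 0 0 0 0.0854; 0.008 -0.008 0 0 0 0 0.0854; 0 0 0 0 0 0 0.0854; 0 0 0 0 0 0 0.0854")

```text
time: 9.05
tcp_pos: [386.9, 289.2, 135.7]
tool_rot: [[-0.998, -0.069, -0.003], [-0.069, 0.998, -0.001], [0.003, -0.001, -1.0]]
contact_force: [0.4, -0.7, -0.2]
gripper_width: 1.002
```

```bash
python3 - <<'E'
from h import *
s=ctrl.observe(); p=blue('wrist',['ring'],s); cv2.imwrite('pics/w5.png',p[:,:,::-1])
plan(385.3,286.8,76,94,6)
E
```

```text
wrist ring top z 18.7 all [445.5 351.8] 46.0 [227.9  50.4] [384.  289.2] top [384.1 288.1] 23.1 [50.8 49. ] [383.2 288.2]
t 9.10 tcp [387.1 289.4 135.7] yaw 94.0 dw 0.0 q [ 0.64  0.36 -0.31  0.91  0.    0.57] tilt [-0.003 -0.002] F [-0.   0.6  1. ] g 0.998
err [ -1.8  -2.6 -59.7]
0.0003 -0.0004 0.0099 -0.01 -0.03 -0.01
0.0003 -0.0004 0.0099 -0.01 -0.03 -0.01
0.0003 -0.0004 0.0099 -0.01 -0.03 -0.01
0.0003 -0.0004 0.0099 -0.01 -0.03 -0.01
0.0003 -0.0004 0.0099 -0.01 -0.03 -0.01
0.0003 -0.0004 0.0099 -0.01 -0.03 -0.01
```

View pics/w5.png

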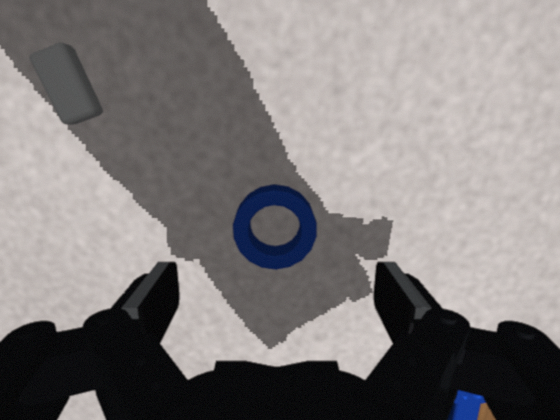

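Call:
step_arm(targets="0.0003 -0.0003 0.009 0 0 0 0.0854; 0.0003 -0.0003 0.009 0 0 0 0.0854; 0.0003 -0.0003 0.009 0 0 0 0.0854; 0.0003 -0.0003 0.009 0 0 0 0.0854; 0.0003 -0.0003 0.009 0 0 0 0.0854; 0.0003 -0.0003 0.009 0 0 0 0.0854; 0 0 0.004 0 0 0 0.0854; 0 0 0.002 0 0 0 0.0854; 0 0 0 0 0 0 0.0854; 0 0 0 0 0 0 0.0854")

```text
time: 9.93
tcp_pos: [389.0, 291.7, 65.9]
tool_rot: [[-0.997, -0.071, -0.003], [-0.071, 0.997, -0.001], [0.003, -0.001, -1.0]]
contact_force: [-0.3, 0.3, -0.4]
gripper_width: 1.004
```

```bash
python3 - <<'E'
from h import *
plan(384.8,287.5,73,94,2)
E
```

```text
t 9.93 tcp [389.  291.7  65.9] yaw 94.1 dw -0.1 q [ 0.64  0.46 -0.38  0.74  0.    0.57] tilt [-0.003 -0.001] F [-0.3  0.3 -0.4] g 1.004
err [-4.2 -4.2  7.1]
0.0023 -0.0020 -0.0036 -0.02 -0.08 0.04
0.0023 -0.0020 -0.0036 -0.02 -0.08 0.04
```

Call:
step_arm(targets="0.002 -0.0018 -0.0035 0 0 0 0.0854; 0.0018 -0.0018 -0.0025 0 0 0 0.0854; 0 0 0 0 0 0 0.0854; 0 0 0 0 0 0 0.03; 0 0 0 0 0 0 0.03; 0 0 0 0 0 0 0.03; 0 0 0 0 0 0 0.03; 0 0 0 0 0 0 0.03; 0 0 0 0 0 0 0.03; 0 0 0 0 0 0 0.03")

```text
time: 10.77
tcp_pos: [386.8, 288.7, 75.4]
tool_rot: [[-0.997, -0.071, 0.002], [-0.071, 0.997, 0.003], [-0.002, 0.003, -1.0]]
contact_force: [-0.3, -1.0, -1.0]
gripper_width: 0.585
```

```bash
python3 - <<'E'
from h import *
plan(457,-110,150,94,14)
show('wrist','w6')
E
```

```text
t 10.77 tcp [386.8 288.7  75.4] yaw 94.1 dw -0.1 q [ 0.64  0.44 -0.38  0.75  0.    0.57] tilt [0.002 0.003] F [-0.3 -1.  -1. ] g 0.585
err [  70.2 -398.7   74.6]
-0.0030 -0.0287 -0.0054 0.01 0.01 0.01
-0.0030 -0.0288 -0.0054 0.01 0.01 0.01
-0.0030 -0.0288 -0.0054 0.01 0.01 0.01
-0.0030 -0.0288 -0.0054 0.01 0.01 0.01
-0.0030 -0.0288 -0.0054 0.01 0.01 0.01
-0.0030 -0.0288 -0.0054 0.01 0.01 0.01
-0.0030 -0.0288 -0.0054 0.01 0.01 0.01
-0.0030 -0.0288 -0.0054 0.01 0.01 0.01
-0.0030 -0.0288 -0.0054 0.01 0.01 0.01
-0.0030 -0.0288 -0.0054 0.01 0.01 0.01
-0.0030 -0.0288 -0.0054 0.01 0.01 0.01
-0.0030 -0.0288 -0.0053 0.01 0.01 0.01
-0.0030 -0.0288 -0.0053 0.01 0.01 0.01
-0.0030 -0.0288 -0.0053 0.01 0.01 0.01
```

View pics/w6.png

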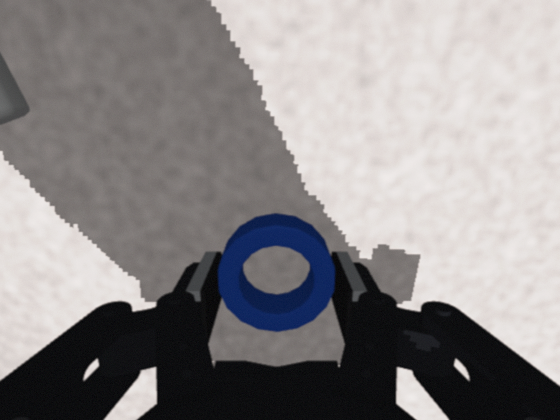

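Call:
step_arm(targets="0 0 -0.02 0 0 0 0.03; 0 0 -0.03 0 0 0 0.03; -0.003 -0.0288 -0.015 0 0 0 0.03; -0.003 -0.0288 -0.005 0 0 0 0.03; -0.003 -0.0288 0 0 0 0 0.03; -0.003 -0.0288 0 0 0 0 0.03; -0.003 -0.0288 0 0 0 0 0.03; -0.003 -0.0288 0 0 0 0 0.03; -0.003 -0.0288 0 0 0 0 0.03; 0 0 0 0 0 0 0.03")

```text
time: 11.65
tcp_pos: [424.3, 83.0, 147.4]
tool_rot: [[-0.997, -0.079, 0.004], [-0.079, 0.997, 0.001], [-0.004, 0.001, -1.0]]
contact_force: [0.2, -0.3, -1.2]
gripper_width: 0.583
```

```bash
python3 - <<'E'
from h import *
plan(457,-110,130,94,8)
E
```

```text
t 11.65 tcp [424.3  83.  147.4] yaw 94.5 dw -0.5 q [ 0.19  0.25 -0.43  0.89  0.    0.11] tilt [0.004 0.001] F [ 0.2 -0.3 -1.2] g 0.583
err [  32.7 -193.   -17.4]
-0.0022 -0.0244 0.0022 0.01 0.03 0.07
-0.0022 -0.0244 0.0022 0.01 0.03 0.07
-0.0022 -0.0244 0.0022 0.01 0.03 0.07
-0.0022 -0.0244 0.0022 0.01 0.03 0.07
-0.0023 -0.0244 0.0022 0.01 0.03 0.07
-0.0023 -0.0244 0.0022 0.01 0.03 0.07
-0.0023 -0.0244 0.0022 0.01 0.03 0.07
-0.0024 -0.0244 0.0022 0.01 0.03 0.07
```

Call:
step_arm(targets="-0.0022 -0.0244 0.002 0 0 0.1 0.03; -0.0022 -0.0244 0.002 0 0 0.1 0.03; -0.0022 -0.0244 0.002 0 0 0.1 0.03; -0.0022 -0.0244 0.002 0 0 0.1 0.03; -0.0023 -0.0244 0.002 0 0 0.1 0.03; -0.0023 -0.0244 0.002 0 0 0.1 0.03; -0.0023 -0.0244 0.002 0 0 0 0.03; -0.001 -0.01 0 0 0 0 0.03; 0 0 0 0 0 0 0.03; 0 0 0 0 0 0 0.03")

```text
time: 12.48
tcp_pos: [455.8, -102.3, 131.4]
tool_rot: [[-0.998, -0.067, 0.004], [-0.067, 0.998, 0.005], [-0.004, 0.005, -1.0]]
contact_force: [0.4, 0.5, -0.0]
gripper_width: 0.585
```

```bash
python3 - <<'E'
from h import *
s=ctrl.observe();
p=blue('wrist',['ring'],s,PTS2); cv2.imwrite('pics/w7.png',p[:,:,::-1])
plan(457,-110,84,94,5)
E
```

```text
wrist ring top z 74.8 all [ 452.1 -101.2] 157.0 [53.5 50.7] [ 451.6 -101.9] top [ 453.4 -101.6] 154.7 [50.9 50.4] [ 452.4 -101.9]
t 12.53 tcp [ 455.7 -102.   131.5] yaw 93.9 dw 0.1 q [-0.22  0.33 -0.36  0.88  0.01 -0.29] tilt [0.004 0.005] F [ 0.1 -0.1 -0.2] g 0.583
err [  1.3  -8.  -47.5]
-0.0001 -0.0017 0.0095 0.05 0.05 -0.02
-0.0001 -0.0017 0.0095 0.05 0.05 -0.02
-0.0001 -0.0016 0.0095 0.05 0.05 -0.02
-0.0001 -0.0016 0.0095 0.05 0.05 -0.02
-0.0001 -0.0016 0.0095 0.05 0.05 -0.02
```

View pics/w7.png

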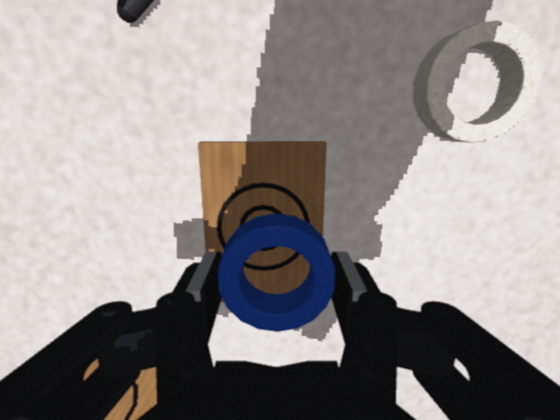

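Call:
step_arm(targets="-0.0005 -0.0015 0.008 0 0 0 0.03; -0.0005 -0.0015 0.008 0 0 0 0.03; -0.0005 -0.0015 0.008 0 0 0 0.03; -0.0005 -0.0015 0.008 0 0 0 0.03; -0.0005 -0.001 0.008 0 0 0 0.03; 0 0 0.003 0 0 0 0.03; 0 0 0 0 0 0 0.03; 0 0 0 0 0 0 0.03; 0 0 0 0 0 0 0.03; 0 0 0 0 0 0 0.03")

```text
time: 13.37
tcp_pos: [457.6, -103.5, 82.5]
tool_rot: [[-0.997, -0.076, -0.0], [-0.076, 0.997, 0.007], [-0.0, 0.007, -1.0]]
contact_force: [1.2, 0.5, -0.8]
gripper_width: 0.588
```

```bash
python3 - <<'E'
from h import *
plan(459,-110.5,80.5,94,2)
E
```

```text
t 13.37 tcp [ 457.6 -103.5   82.5] yaw 94.4 dw -0.4 q [-0.23  0.41 -0.41  0.76  0.01 -0.3 ] tilt [-0.     0.007] F [ 1.2  0.5 -0.8] g 0.588
err [ 1.4 -7.  -2. ]
-0.0004 -0.0035 0.0010 0.21 0.01 0.18
-0.0004 -0.0035 0.0010 0.21 0.01 0.18
```

Call:
step_arm(targets="-0.0005 -0.0035 0 0.2 0 0.2 0.03; -0.0005 -0.0035 0.001 0.1 0 0 0.03; 0 0 0.001 0 0 0 0.03; 0 0 0 0 0 0 0.03; 0 0 0 0 0 0 0.055; 0 0 0 0 0 0 0.0854; 0 0 0 0 0 0 0.0854; 0 0 0 0 0 0 0.0854; 0 0 -0.02 0 0 0 0.0854; 0 0 -0.03 0 0 0 0.0854")

```text
time: 14.2
tcp_pos: [456.4, -110.9, 127.8]
tool_rot: [[-0.997, -0.072, -0.008], [-0.072, 0.997, 0.004], [0.007, 0.004, -1.0]]
contact_force: [0.6, -0.9, 0.4]
gripper_width: 1.002
```

```bash
python3 - <<'E'
from h import *
s=ctrl.observe();
p=blue('wrist',['ring'],s,PTS2); cv2.imwrite('pics/w8.png',p[:,:,::-1])
plan(493.4,-427,150,77.5+90,14)
E
```

```text
wrist ring top z 22.6 all [ 457.3 -111.8] 6.0 [52.9 49.2] [ 457.4 -111.7] top [ 458.2 -111.7] 6.0 [51.1 49.2] [ 457.6 -111.7]
t 14.25 tcp [ 459.6 -111.7  134. ] yaw 94.1 dw 73.4 q [-0.24  0.34 -0.34  0.89  0.   -0.31] tilt [0.002 0.001] F [1.7 0.1 2.6] g 0.998
err [  33.8 -315.3   16. ]
-0.0008 -0.0226 -0.0012 -0.00 0.01 -5.24
0.0013 -0.0226 -0.0012 -0.00 0.01 -5.24
0.0033 -0.0224 -0.0012 -0.00 0.01 -5.24
0.0054 -0.0220 -0.0012 -0.00 0.01 -5.24
0.0074 -0.0214 -0.0012 -0.00 0.01 -5.24
0.0093 -0.0207 -0.0012 -0.00 0.01 -5.24
0.0111 -0.0197 -0.0012 -0.00 0.01 -5.24
0.0129 -0.0186 -0.0012 -0.00 0.01 -5.24
0.0145 -0.0174 -0.0012 -0.00 0.01 -5.24
0.0161 -0.0160 -0.0012 -0.00 0.01 -5.24
0.0175 -0.0144 -0.0012 -0.00 0.01 -5.24
0.0187 -0.0128 -0.0012 -0.00 0.01 -5.24
0.0198 -0.0110 -0.0011 -0.00 0.01 -5.24
0.0207 -0.0092 -0.0011 -0.00 0.01 -5.24
```

View pics/w8.png

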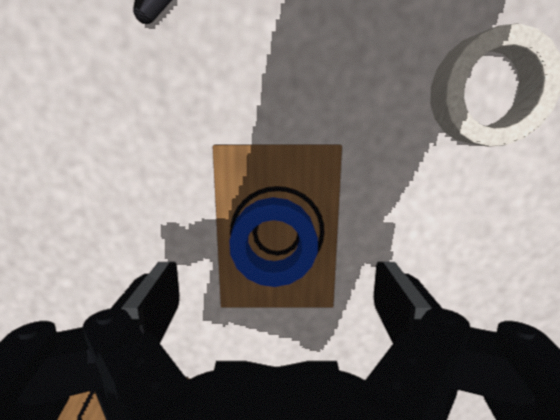

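Call:
step_arm(targets="0 -0.004 -0.03 0 0 0 0.0854; 0 -0.01 -0.03 0 0 0 0.0854; -0.0008 -0.0226 -0.005 0 0 -5.2 0.0854; 0.0013 -0.0226 0 0 0 -5.2 0.0854; 0.0033 -0.0224 0 0 0 -5.2 0.0854; 0.0054 -0.022 0 0 0 -5.2 0.0854; 0.0074 -0.0214 0 0 0 -5.2 0.0854; 0.0093 -0.0207 0 0 0 -5.2 0.0854; 0.0111 -0.0197 0 0 0 -5.2 0.0854; 0 0 0 0 0 0 0.0854")

```text
time: 15.08
tcp_pos: [482.7, -289.8, 208.0]
tool_rot: [[-0.734, -0.679, 0.014], [-0.679, 0.734, -0.004], [-0.007, -0.013, -1.0]]
contact_force: [0.3, -0.4, 0.0]
gripper_width: 1.002
```

```bash
python3 - <<'E'
from h import *
plan(493.4,-427,150,77.5+90,9)
p,d=eyes.camera('side');rays,t,W=world('side',d)
m=(abs(W[...,0]-390)<60)&(abs(W[...,1]+320)<60)&(W[...,2]>84)&(W[...,2]<95)
print(m.sum(),pose(W[m][:,:2]))
E
```

```text
t 15.08 tcp [ 482.7 -289.8  208. ] yaw 132.7 dw 34.8 q [-0.54  0.41 -0.01  1.14  0.   -1.29] tilt [ 0.014 -0.004] F [ 0.3 -0.4  0. ] g 1.002
err [  10.7 -137.2  -58. ]
0.0095 -0.0119 0.0065 -0.09 0.02 -3.86
0.0103 -0.0113 0.0065 -0.09 0.02 -3.86
0.0110 -0.0106 0.0065 -0.09 0.02 -3.86
0.0117 -0.0098 0.0065 -0.09 0.02 -3.86
0.0124 -0.0090 0.0065 -0.09 0.02 -3.86
0.0129 -0.0082 0.0065 -0.09 0.02 -3.86
0.0134 -0.0073 0.0065 -0.09 0.02 -3.86
0.0139 -0.0064 0.0064 -0.09 0.02 -3.86
0.0143 -0.0054 0.0064 -0.09 0.02 -3.86
129 (array([ 383.8, -305.8]), np.float32(176.9), array([49.6, 47.9], dtype=float32), array([ 383.3, -302.7]))
```

Call:
step_arm(targets="0.0095 -0.0119 0.003 -0.1 0 -3.8 0.0854; 0.0103 -0.0113 0.003 -0.1 0 -3.8 0.0854; 0.011 -0.0106 0.005 -0.1 0 -3.8 0.0854; 0.0117 -0.0098 0.007 -0.1 0 -3.8 0.0854; 0.0124 -0.009 0.007 -0.1 0 -3.8 0.0854; 0.0129 -0.0082 0.007 -0.1 0 -3.8 0.0854; 0.0134 -0.0073 0.007 0 0 -3.8 0.0854; 0.0139 -0.0064 0.007 0 0 -3.8 0.0854; 0.004 -0.001 0.004 0 0 -1 0.0854; 0 0 0 0 0 0 0.0854")

```text
time: 15.97
tcp_pos: [492.5, -408.5, 153.8]
tool_rot: [[-0.251, -0.968, 0.001], [-0.968, 0.251, 0.012], [-0.012, 0.002, -1.0]]
contact_force: [-0.4, 1.1, -0.3]
gripper_width: 1.0
```

```bash
python3 - <<'E'
from h import *
s=ctrl.observe();
p=blue('wrist',['bowtie'],s); cv2.imwrite('pics/w9.png',p[:,:,::-1])
plan(493.4,-427,77,167.5,8)
E
```

```text
wrist bowtie top z 18.7 all [ 493.5 -428.2] 76.6 [73.  43.9] [ 492.7 -431.8] top [ 493.3 -428.3] 77.1 [73.  43.9] [ 492.7 -431.5]
t 16.02 tcp [ 492.6 -408.   154.1] yaw 165.4 dw 2.1 q [-0.7   0.61  0.18  1.14  0.01 -2.01] tilt [0.001 0.012] F [ 0.1 -0.6 -0.9] g 1.000
err [  0.8 -19.  -77.1]
0.0024 -0.0007 0.0096 0.01 0.09 -0.26
0.0024 -0.0007 0.0096 0.01 0.09 -0.26
0.0024 -0.0007 0.0096 0.01 0.09 -0.26
0.0023 -0.0007 0.0096 0.01 0.09 -0.26
0.0023 -0.0007 0.0096 0.01 0.09 -0.26
0.0023 -0.0006 0.0096 0.01 0.09 -0.26
0.0023 -0.0006 0.0096 0.01 0.09 -0.26
0.0023 -0.0006 0.0096 0.01 0.09 -0.26
```

View pics/w9.png

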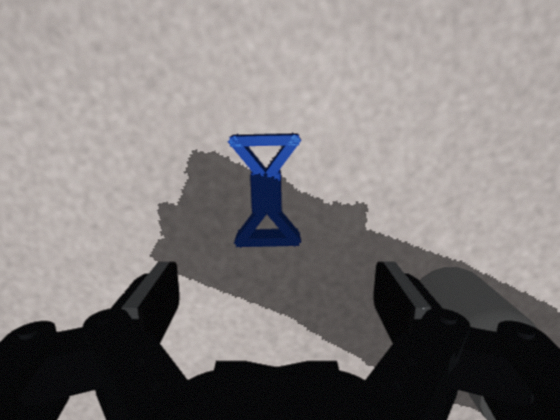

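Call:
step_arm(targets="0.0023 -0.0007 0.009 0 0.1 -0.2 0.0854; 0.0023 -0.0007 0.009 0 0.1 -0.2 0.0854; 0.0023 -0.0007 0.009 0 0.1 -0.2 0.0854; 0.0023 -0.0007 0.009 0 0.1 -0.2 0.0854; 0.0023 -0.0007 0.009 0 0.1 -0.2 0.0854; 0.0023 -0.0007 0.006 0 0.1 -0.2 0.0854; 0.0023 -0.0007 0.003 0 0.1 -0.2 0.0854; 0.001 0 0 0 0 0 0.0854; 0 0 0 0 0 0 0.0854; 0 0 0 0 0 0 0.0854")

```text
time: 16.85
tcp_pos: [493.7, -422.7, 94.1]
tool_rot: [[-0.225, -0.974, -0.004], [-0.974, 0.225, 0.001], [-0.0, 0.004, -1.0]]
contact_force: [0.3, -0.1, 0.3]
gripper_width: 1.0
```

```bash
python3 - <<'E'
from h import *
plan(493.4,-427.8,77,167.3,3)
E
```

```text
t 16.85 tcp [ 493.7 -422.7   94.1] yaw 167.0 dw 0.3 q [-0.71  0.69  0.14  1.03 -0.   -2.05] tilt [-0.004  0.001] F [ 0.3 -0.1  0.3] g 1.000
err [ -0.3  -5.1 -17.1]
0.0017 -0.0003 0.0057 0.08 0.01 -0.09
0.0017 -0.0003 0.0057 0.08 0.01 -0.09
0.0017 -0.0003 0.0057 0.08 0.01 -0.09
```

Call:
step_arm(targets="0.0018 -0.0003 0.0057 0 0 0 0.0854; 0.0018 -0.0003 0.0057 0 0 0 0.0854; 0.0015 -0.0003 0.004 0 0 0 0.0854; 0 0 0 0 0 0 0.0854; 0 0 0 0 0 0 0.0854; 0 0 0 0 0 0 0.0854; 0 0 0 0 0 0 0.0854; 0 0 0 0 0 0 0.0854; 0 0 0 0 0 0 0.0854; 0 0 0 0 0 0 0.0854")

```text
time: 17.68
tcp_pos: [494.2, -429.3, 79.1]
tool_rot: [[-0.225, -0.974, -0.001], [-0.974, 0.225, -0.001], [0.001, 0.001, -1.0]]
contact_force: [-0.6, 0.3, -0.4]
gripper_width: 1.001
```

```bash
python3 - <<'E'
from h import *
plan(493.4,-427.8,77,167.3,3)
E
```

```text
t 17.68 tcp [ 494.2 -429.3   79.1] yaw 167.0 dw 0.3 q [-0.71  0.71  0.14  1.   -0.   -2.06] tilt [-0.001 -0.001] F [-0.6  0.3 -0.4] g 1.001
err [-0.8  1.5 -2.1]
-0.0004 0.0004 0.0007 0.01 -0.02 -0.10
-0.0004 0.0004 0.0007 0.01 -0.02 -0.10
-0.0004 0.0004 0.0007 0.01 -0.02 -0.10
```

Call:
step_arm(targets="0 0.0005 0.001 0 0 0 0.0854; 0 0 0.001 0 0 0 0.0854; 0 0 0 0 0 0 0.01; 0 0 0 0 0 0 0.01; 0 0 0 0 0 0 0.01; 0 0 0 0 0 0 0.01; 0 0 0 0 0 0 0.01; 0 0 0 0 0 0 0.01; 0 0 -0.005 0 0 0 0.01; 0 0 -0.02 0 0 0 0.01")

```text
time: 18.52
tcp_pos: [491.9, -427.4, 98.9]
tool_rot: [[-0.225, -0.974, -0.006], [-0.974, 0.225, 0.004], [-0.002, 0.007, -1.0]]
contact_force: [-0.1, -0.8, -0.9]
gripper_width: 0.222
```

```bash
python3 - <<'E'
from h import *
show('wrist','w10')
plan(663.4,18.2,160,155,16)
E
```

```text
t 18.57 tcp [ 494.1 -429.3  105.1] yaw 167.0 dw -12.0 q [-0.71  0.68  0.16  1.05 -0.   -2.06] tilt [ 0.    -0.002] F [ 0.4 -1.7  3.3] g 0.224
err [169.3 447.5  54.9]
-0.0296 -0.0040 -0.0035 -0.00 -0.01 0.75
-0.0297 -0.0036 -0.0035 -0.00 -0.01 0.75
-0.0297 -0.0033 -0.0035 -0.00 -0.01 0.75
-0.0298 -0.0029 -0.0035 -0.00 -0.01 0.75
-0.0298 -0.0025 -0.0035 -0.00 -0.01 0.75
-0.0298 -0.0021 -0.0035 -0.00 -0.01 0.75
-0.0299 -0.0017 -0.0035 -0.00 -0.01 0.75
-0.0299 -0.0013 -0.0035 -0.00 -0.01 0.75
-0.0299 -0.0009 -0.0035 -0.00 -0.01 0.75
-0.0299 -0.0005 -0.0035 -0.00 -0.01 0.75
-0.0299 -0.0001 -0.0034 -0.00 -0.01 0.75
-0.0299 0.0003 -0.0034 -0.00 -0.01 0.75
-0.0299 0.0007 -0.0034 -0.00 -0.01 0.75
-0.0299 0.0011 -0.0034 -0.00 -0.01 0.75
-0.0299 0.0014 -0.0034 -0.00 -0.01 0.75
-0.0298 0.0018 -0.0034 -0.00 -0.01 0.75
```

View pics/w10.png

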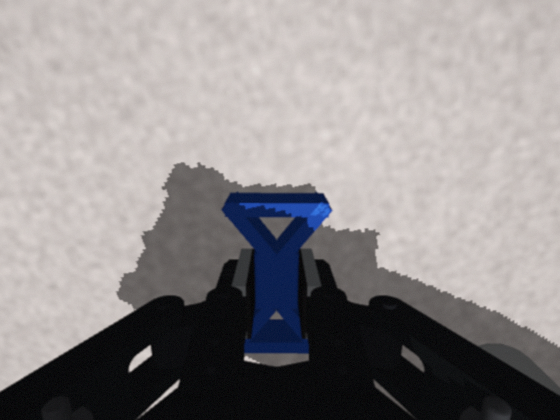

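Call:
step_arm(targets="-0.015 -0.002 -0.03 0 0 0.7 0.01; -0.0297 -0.0036 -0.02 0 0 0.7 0.01; -0.0297 -0.0033 -0.005 0 0 0.7 0.01; -0.0298 -0.0029 0 0 0 0.7 0.01; -0.0298 -0.0025 0 0 0 0.7 0.01; -0.0298 -0.0021 0 0 0 0.7 0.01; -0.0299 -0.0017 0 0 0 0.7 0.01; -0.0299 -0.0013 0 0 0 0.7 0.01; -0.0299 -0.0009 0 0 0 0.7 0.01; -0.0299 -0.0005 0 0 0 0.7 0.01")

```text
time: 19.4
tcp_pos: [600.9, -162.7, 167.6]
tool_rot: [[-0.361, -0.932, 0.016], [-0.932, 0.361, -0.012], [0.006, -0.019, -1.0]]
contact_force: [0.2, -0.2, -0.5]
gripper_width: 0.223
```

```bash
python3 - <<'E'
from h import *
plan(663.4,18.2,130,155,8)
E
```

```text
t 19.40 tcp [ 600.9 -162.7  167.6] yaw 158.8 dw -3.8 q [-0.26  0.55  0.11  1.11 -0.01 -1.46] tilt [ 0.016 -0.012] F [ 0.2 -0.2 -0.5] g 0.223
err [ 62.5 180.9 -37.6]
-0.0239 0.0010 0.0046 -0.14 -0.04 0.48
-0.0239 0.0012 0.0046 -0.14 -0.04 0.48
-0.0239 0.0014 0.0046 -0.14 -0.04 0.48
-0.0239 0.0015 0.0046 -0.14 -0.04 0.48
-0.0239 0.0017 0.0046 -0.14 -0.04 0.48
-0.0239 0.0019 0.0046 -0.14 -0.04 0.48
-0.0238 0.0021 0.0047 -0.14 -0.04 0.48
-0.0238 0.0023 0.0047 -0.14 -0.04 0.48
```

Call:
step_arm(targets="-0.0239 0.001 0.004 -0.1 0 0.4 0.01; -0.0239 0.0012 0.004 -0.1 0 0.4 0.01; -0.0239 0.0014 0.004 -0.1 0 0.4 0.01; -0.0239 0.0015 0.004 -0.1 0 0.4 0.01; -0.0239 0.0017 0.004 -0.1 0 0.4 0.01; -0.0239 0.0019 0.004 -0.1 0 0.4 0.01; -0.015 0.001 0.004 -0.1 0 0.4 0.01; -0.005 0 0 0 0 0 0.01; 0 0 0 0 0 0 0.01; 0 0 0 0 0 0 0.01")

```text
time: 20.23
tcp_pos: [660.6, 7.4, 140.3]
tool_rot: [[-0.399, -0.917, 0.014], [-0.917, 0.399, -0.007], [0.001, -0.016, -1.0]]
contact_force: [-0.5, -0.9, -0.3]
gripper_width: 0.223
```

```bash
python3 - <<'E'
from h import *
s=ctrl.observe();
p=blue('wrist',['bowtie'],s,PTS2); cv2.imwrite('pics/w11.png',p[:,:,::-1])
plan(663.4,18.2,82,155,5)
E
```

```text
wrist bowtie top z 81.4 all [660.3   6.1] 67.3 [76.  44.5] [6.579e+02 4.000e-01] top [661.4   7.4] 66.0 [73.5 44.1] [658.5   1.6]
t 20.28 tcp [660.6   7.1 140.5] yaw 156.4 dw -1.4 q [ 0.01  0.65  0.21  1.11 -0.01 -1.15] tilt [ 0.015 -0.007] F [-0.6 -0.1  0. ] g 0.225
err [  2.8  11.1 -58.5]
-0.0023 0.0006 0.0117 -0.19 -0.00 0.29
-0.0023 0.0005 0.0117 -0.19 -0.00 0.29
-0.0023 0.0005 0.0117 -0.19 -0.00 0.29
-0.0023 0.0005 0.0117 -0.19 -0.00 0.29
-0.0023 0.0005 0.0117 -0.19 -0.00 0.29
```

View pics/w11.png

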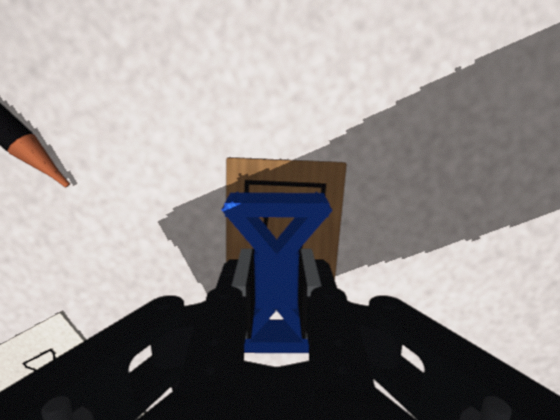

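Call:
step_arm(targets="-0.0023 0.0005 0.009 -0.2 0 0.3 0.01; -0.0023 0.0005 0.009 -0.2 0 0.3 0.01; -0.0023 0.0005 0.009 -0.2 0 0.3 0.01; -0.002 0.0005 0.009 -0.2 0 0.3 0.01; -0.002 0.0005 0.007 -0.1 0 0.2 0.01; 0 0 0.004 0 0 0 0.01; 0 0 0.002 0 0 0 0.01; 0 0 0 0 0 0 0.01; 0 0 0 0 0 0 0.01; 0 0 0 0 0 0 0.01")

```text
time: 21.12
tcp_pos: [661.7, 13.1, 85.2]
tool_rot: [[-0.431, -0.902, -0.004], [-0.902, 0.431, -0.001], [0.003, 0.003, -1.0]]
contact_force: [0.5, 0.5, -0.8]
gripper_width: 0.218
```

```bash
python3 - <<'E'
from h import *
plan(663.,18.2,82,155,2)
E
```

```text
t 21.12 tcp [661.7  13.1  85.2] yaw 154.5 dw 0.5 q [ 0.02  0.72  0.17  1.03 -0.   -1.11] tilt [-0.004 -0.001] F [ 0.5  0.5 -0.8] g 0.218
err [ 1.3  5.1 -3.2]
-0.0026 0.0005 0.0016 0.10 -0.07 -0.27
-0.0026 0.0005 0.0016 0.10 -0.07 -0.27
```

Call:
step_arm(targets="-0.0026 0.0005 0.001 0 0 0 0.01; -0.0026 0.0005 0.0015 0 0 0 0.01; 0 0 0.0005 0 0 0 0.01; 0 0 0 0 0 0 0.01; 0 0 0 0 0 0 0.03; 0 0 0 0 0 0 0.0854; 0 0 0 0 0 0 0.0854; 0 0 0 0 0 0 0.0854; 0 0 -0.02 0 0 0 0.0854; 0 0 -0.03 0 0 0 0.0854")

```text
time: 21.95
tcp_pos: [660.3, 19.0, 127.9]
tool_rot: [[-0.431, -0.902, -0.014], [-0.902, 0.431, -0.001], [0.007, 0.012, -1.0]]
contact_force: [0.4, 0.2, 0.1]
gripper_width: 0.997
```

```bash
python3 - <<'E'
from h import *
s=ctrl.observe();
p=blue('wrist',['bowtie'],s,PTS2); cv2.imwrite('pics/w12.png',p[:,:,::-1])
plan(627.3,229.6,150,133.6,10)
E
```

```text
wrist bowtie top z 22.6 all [663.8  19. ] 64.2 [75.3 43.8] [663.5  18.4] top [664.2  19.7] 64.2 [73.6 43.8] [663.4  18.2]
t 22.00 tcp [663.6  19.1 135.9] yaw 154.5 dw -20.9 q [ 0.03  0.67  0.23  1.14 -0.   -1.1 ] tilt [-0.003 -0.001] F [ 1.3 -0.5  4.1] g 0.996
err [-36.3 210.5  14.1]
-0.0174 0.0123 -0.0014 0.01 -0.01 2.09
-0.0170 0.0130 -0.0014 0.01 -0.01 2.09
-0.0165 0.0136 -0.0014 0.01 -0.01 2.09
-0.0160 0.0142 -0.0014 0.01 -0.01 2.09
-0.0155 0.0147 -0.0014 0.01 -0.01 2.09
-0.0149 0.0153 -0.0014 0.01 -0.01 2.09
-0.0143 0.0158 -0.0014 0.01 -0.01 2.09
-0.0138 0.0163 -0.0014 0.01 -0.01 2.09
-0.0132 0.0168 -0.0014 0.01 -0.01 2.09
-0.0125 0.0173 -0.0014 0.01 -0.01 2.09
```

View pics/w12.png

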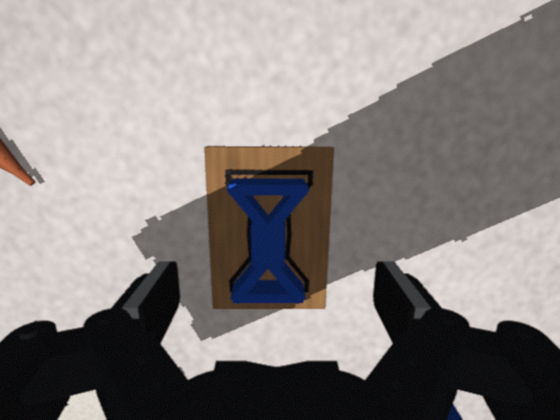

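Bow tie lies in its outline (664, 19 vs card 663, 18). Next the leaf.

Call:
step_arm(targets="-0.0174 0.0123 -0.01 0 0 2.1 0.0854; -0.017 0.013 -0.005 0 0 2.1 0.0854; -0.0165 0.0136 0 0 0 2.1 0.0854; -0.016 0.0142 0 0 0 2.1 0.0854; -0.0155 0.0147 0 0 0 2.1 0.0854; -0.0149 0.0153 0 0 0 2.1 0.0854; -0.0143 0.0158 0 0 0 2.1 0.0854; -0.0138 0.0163 0 0 0 2.1 0.0854; -0.008 0.01 0 0 0 1.5 0.0854; 0 0 0 0 0 0 0.0854")

```text
time: 22.83
tcp_pos: [638.0, 205.7, 159.3]
tool_rot: [[-0.708, -0.706, 0.014], [-0.706, 0.708, 0.001], [-0.011, -0.009, -1.0]]
contact_force: [0.1, -0.3, -0.2]
gripper_width: 1.001
```

```bash
python3 - <<'E'
from h import *
s=ctrl.observe();
p=blue('wrist',['leaf'],s); cv2.imwrite('pics/w13.png',p[:,:,::-1])
plan(627.3,229.6,77,133.6,8)
E
```

```text
wrist leaf top z 18.7 all [627.  229.7] 46.4 [77.5 33.7] [626.1 228.9] top [627.  229.7] 46.4 [77.5 33.7] [626.1 228.9]
t 22.88 tcp [638.2 204.6 159.3] yaw 134.9 dw -1.3 q [ 0.31  0.65  0.27  1.17 -0.   -0.47] tilt [0.014 0.001] F [ 1.4 -0.3 -0.3] g 0.999
err [-10.9  25.  -82.3]
-0.0011 0.0033 0.0103 -0.07 0.08 0.16
-0.0011 0.0033 0.0103 -0.07 0.08 0.16
-0.0011 0.0032 0.0103 -0.07 0.08 0.16
-0.0011 0.0032 0.0103 -0.07 0.08 0.16
-0.0011 0.0032 0.0103 -0.07 0.08 0.16
-0.0012 0.0032 0.0103 -0.07 0.08 0.16
-0.0012 0.0032 0.0103 -0.07 0.08 0.16
-0.0012 0.0032 0.0103 -0.07 0.08 0.16
```

View pics/w13.png

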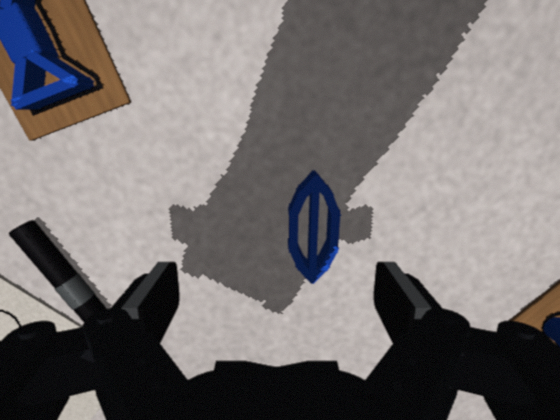

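Call:
step_arm(targets="-0.0013 0.0038 0.007 0 0.1 0 0.0854; -0.0013 0.0038 0.008 0 0.1 0 0.0854; -0.0013 0.0038 0.009 0 0.1 0 0.0854; -0.0013 0.0038 0.009 0 0.1 0 0.0854; -0.0013 0.0038 0.009 0 0.1 0 0.0854; -0.001 0.0038 0.009 0 0.1 0 0.0854; 0 0.001 0.006 0 0 0 0.0854; 0 0 0.003 0 0 0 0.0854; 0 0 0 0 0 0 0.0854; 0 0 0 0 0 0 0.0854")

```text
time: 23.72
tcp_pos: [625.6, 222.6, 89.4]
tool_rot: [[-0.711, -0.703, 0.001], [-0.703, 0.711, -0.011], [0.007, -0.008, -1.0]]
contact_force: [-0.3, 1.1, 0.7]
gripper_width: 0.996
```

```bash
python3 - <<'E'
from h import *
plan(627.1,229.7,76,135,3)
E
```

```text
t 23.72 tcp [625.6 222.6  89.4] yaw 134.7 dw 0.3 q [ 0.35  0.72  0.18  1.04 -0.01 -0.43] tilt [ 0.001 -0.011] F [-0.3  1.1  0.7] g 0.996
err [  1.5   7.1 -13.4]
-0.0020 0.0014 0.0044 -0.16 -0.14 -0.11
-0.0020 0.0014 0.0045 -0.16 -0.14 -0.11
-0.0020 0.0013 0.0045 -0.16 -0.14 -0.11
```

Call:
step_arm(targets="-0.002 0.0014 0.0044 -0.2 -0.1 0 0.0854; -0.002 0.0014 0.0044 -0.2 -0.1 0 0.0854; -0.0015 0.001 0.003 -0.1 -0.1 0 0.0854; 0 0 0 0 0 0 0.0854; 0 0 0 0 0 0 0.0854; 0 0 0 0 0 0 0.0854; 0 0 0 0 0 0 0.0854; 0 0 0 0 0 0 0.0854; 0 0 0 0 0 0 0.0854; 0 0 0 0 0 0 0.0854")

```text
time: 24.55
tcp_pos: [628.9, 229.9, 79.0]
tool_rot: [[-0.712, -0.702, 0.003], [-0.702, 0.712, 0.001], [-0.003, -0.001, -1.0]]
contact_force: [-0.5, 0.1, -0.2]
gripper_width: 1.0
```

```bash
python3 - <<'E'
from h import *
plan(627.1,229.7,76,135,3)
E
```

```text
t 24.55 tcp [628.9 229.9  79. ] yaw 134.6 dw 0.4 q [ 0.35  0.73  0.19  1.02  0.   -0.43] tilt [0.003 0.001] F [-0.5  0.1 -0.2] g 1.000
err [-1.8 -0.2 -3. ]
0.0005 0.0004 0.0010 -0.02 0.06 -0.13
0.0005 0.0004 0.0010 -0.02 0.06 -0.13
0.0005 0.0004 0.0010 -0.02 0.06 -0.13
```

Call:
step_arm(targets="0.0005 0.0004 0.002 0 0 0 0.0854; 0.0005 0 0.001 0 0 0 0.0854; 0 0 0 0 0 0 0.02; 0 0 0 0 0 0 0.02; 0 0 0 0 0 0 0.02; 0 0 0 0 0 0 0.02; 0 0 0 0 0 0 0.02; 0 0 0 0 0 0 0.02; 0 0 -0.01 0 0 0 0.02; 0 0 -0.03 0 0 0 0.02")

```text
time: 25.38
tcp_pos: [623.9, 227.9, 110.4]
tool_rot: [[-0.712, -0.702, -0.009], [-0.702, 0.712, -0.003], [0.009, 0.004, -1.0]]
contact_force: [-0.4, -0.4, -1.4]
gripper_width: 0.388
```

```bash
python3 - <<'E'
from h import *
show('wrist','w14')
plan(606,-221,160,64.5,16)
E
```

```text
t 25.43 tcp [627.8 229.3 119.7] yaw 134.6 dw -70.1 q [ 0.35  0.69  0.22  1.1   0.   -0.43] tilt [0.003 0.001] F [ 1.5 -0.3  5.3] g 0.386
err [ -21.8 -450.3   40.3]
0.0207 -0.0191 -0.0026 0.00 0.01 4.38
0.0192 -0.0206 -0.0026 0.00 0.01 4.38
0.0176 -0.0220 -0.0026 0.00 0.01 4.38
0.0158 -0.0233 -0.0025 0.00 0.01 4.38
0.0140 -0.0244 -0.0025 0.00 0.01 4.38
0.0121 -0.0254 -0.0025 0.00 0.01 4.38
0.0101 -0.0263 -0.0025 0.00 0.01 4.38
0.0081 -0.0270 -0.0025 0.00 0.01 4.38
0.0060 -0.0275 -0.0025 0.00 0.01 4.38
0.0039 -0.0279 -0.0025 0.00 0.01 4.38
0.0017 -0.0281 -0.0025 0.00 0.01 4.38
-0.0004 -0.0282 -0.0025 0.00 0.01 4.38
-0.0026 -0.0281 -0.0025 0.00 0.01 4.38
-0.0047 -0.0278 -0.0025 0.00 0.01 4.38
-0.0068 -0.0273 -0.0025 0.00 0.01 4.38
-0.0089 -0.0267 -0.0025 0.00 0.01 4.38
```

View pics/w14.png

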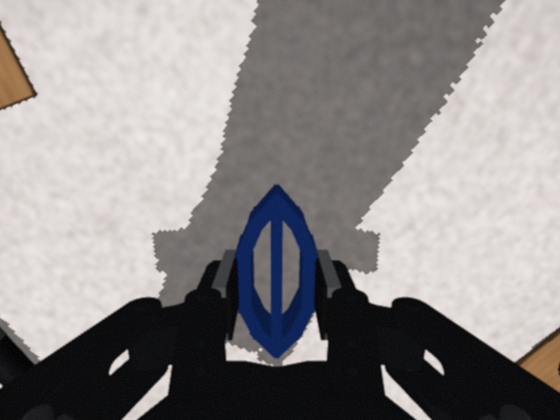

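Call:
step_arm(targets="0.0207 -0.0191 -0.02 0 0 4.4 0.02; 0.0192 -0.0206 -0.02 0 0 4.4 0.02; 0.0176 -0.022 -0.005 0 0 4.4 0.02; 0.0158 -0.0233 0 0 0 4.4 0.02; 0.014 -0.0244 0 0 0 4.4 0.02; 0.0121 -0.0254 0 0 0 4.4 0.02; 0.0101 -0.0263 0 0 0 4.4 0.02; 0.0081 -0.027 0 0 0 4.4 0.02; 0.006 -0.0275 0 0 0 4.4 0.02; 0.0039 -0.0279 0 0 0 4.4 0.02")

```text
time: 26.27
tcp_pos: [616.5, -54.6, 179.8]
tool_rot: [[-0.999, 0.012, 0.029], [0.012, 1.0, 0.007], [-0.029, 0.007, -1.0]]
contact_force: [0.9, 0.1, -1.8]
gripper_width: 0.387
```

```bash
python3 - <<'E'
from h import *
plan(606,-221,140,64.5,8)
E
```

```text
t 26.27 tcp [616.5 -54.6 179.8] yaw 89.3 dw -24.8 q [-0.09  0.53  0.1   1.12  0.01 -0.08] tilt [0.029 0.007] F [ 0.9  0.1 -1.8] g 0.387
err [ -10.5 -166.4  -39.8]
0.0012 -0.0209 0.0048 0.10 0.20 3.10
0.0001 -0.0209 0.0048 0.10 0.20 3.10
-0.0011 -0.0208 0.0049 0.10 0.20 3.10
-0.0022 -0.0207 0.0049 0.10 0.20 3.10
-0.0034 -0.0206 0.0049 0.10 0.20 3.10
-0.0045 -0.0204 0.0049 0.10 0.20 3.10
-0.0056 -0.0201 0.0050 0.10 0.20 3.10
-0.0067 -0.0197 0.0050 0.10 0.20 3.10
```

Call:
step_arm(targets="0.0012 -0.0209 0.004 0.1 0.2 3.1 0.02; 0.0001 -0.0209 0.004 0.1 0.2 3.1 0.02; -0.0011 -0.0208 0.004 0.1 0.2 3.1 0.02; -0.0022 -0.0207 0.004 0.1 0.2 3.1 0.02; -0.0034 -0.0206 0.004 0.1 0.2 3.1 0.02; -0.0045 -0.0204 0.004 0.1 0.2 3.1 0.02; -0.004 -0.016 0.004 0.1 0.2 3.1 0.02; -0.001 -0.004 0.002 0 0 1 0.02; 0 0 0 0 0 0 0.02; 0 0 0 0 0 0 0.02")

```text
time: 27.1
tcp_pos: [605.7, -215.1, 157.8]
tool_rot: [[-0.905, 0.425, 0.017], [0.425, 0.905, -0.005], [-0.018, 0.003, -1.0]]
contact_force: [-0.4, -0.0, -0.6]
gripper_width: 0.383
```

```bash
python3 - <<'E'
from h import *
s=ctrl.observe();
p=blue('wrist',['leaf'],s,PTS2); cv2.imwrite('pics/w15.png',p[:,:,::-1])
plan(606,-221,82,64.5,6)
E
```

```text
wrist leaf top z 100.5 all [ 604.5 -214.3] 153.1 [81.4 34. ] [ 603.5 -213.8] top [ 605.5 -214.9] 153.1 [79. 34.] [ 603.6 -213.8]
t 27.15 tcp [ 605.8 -214.8  157.9] yaw 64.9 dw -0.4 q [-0.34  0.6   0.16  1.12  0.    0.1 ] tilt [ 0.017 -0.005] F [-0.7  0.5  0.2] g 0.390
err [  0.2  -6.2 -75.9]
-0.0002 -0.0010 0.0127 0.03 0.17 0.06
-0.0003 -0.0010 0.0127 0.03 0.17 0.06
-0.0003 -0.0009 0.0126 0.03 0.17 0.06
-0.0004 -0.0009 0.0126 0.03 0.17 0.06
-0.0004 -0.0009 0.0126 0.03 0.17 0.06
-0.0004 -0.0009 0.0126 0.03 0.17 0.06
```

View pics/w15.png

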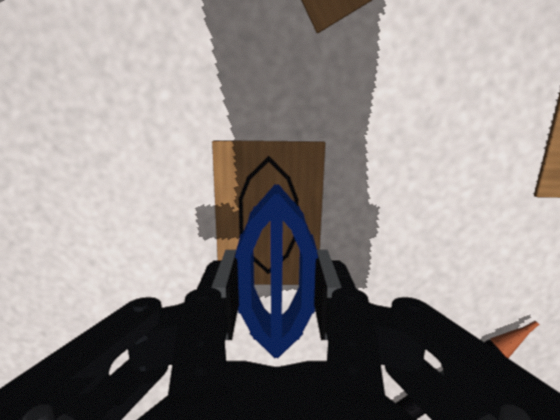

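Call:
step_arm(targets="-0.0005 -0.001 0.01 0 0.2 0 0.02; -0.0005 -0.001 0.012 0 0.2 0 0.02; -0.0005 -0.001 0.012 0 0.2 0 0.02; -0.0005 -0.001 0.012 0 0.2 0 0.02; -0.0005 -0.001 0.01 0 0.1 0 0.02; 0 -0.001 0.006 0 0 0 0.02; 0 0 0.003 0 0 0 0.02; 0 0 0 0 0 0 0.02; 0 0 0 0 0 0 0.02; 0 0 0 0 0 0 0.02")

```text
time: 27.98
tcp_pos: [606.1, -216.1, 83.9]
tool_rot: [[-0.909, 0.416, -0.002], [0.416, 0.909, 0.005], [0.004, 0.004, -1.0]]
contact_force: [0.6, 0.0, 0.8]
gripper_width: 0.388
```

```bash
python3 - <<'E'
from h import *
plan(606.3,-221.2,80.5,64.5,2)
E
```

```text
t 27.98 tcp [ 606.1 -216.1   83.9] yaw 65.4 dw -0.9 q [-0.34  0.69  0.11  1.    0.    0.09] tilt [-0.002  0.005] F [0.6 0.  0.8] g 0.388
err [ 0.2 -5.1 -3.4]
-0.0012 -0.0023 0.0017 0.10 -0.12 0.45
-0.0012 -0.0023 0.0017 0.10 -0.12 0.45
```

Call:
step_arm(targets="-0.0012 -0.0023 0.001 0.1 0 0.4 0.02; -0.0012 -0.0023 0.001 0.1 0 0.4 0.02; 0 0 0.001 0 0 0 0.02; 0 0 0 0 0 0 0.02; 0 0 0 0 0 0 0.045; 0 0 0 0 0 0 0.0854; 0 0 0 0 0 0 0.0854; 0 0 0 0 0 0 0.0854; 0 0 -0.02 0 0 0 0.0854; 0 0 -0.03 0 0 0 0.0854")

```text
time: 28.82
tcp_pos: [604.0, -221.2, 127.7]
tool_rot: [[-0.902, 0.431, -0.011], [0.431, 0.902, 0.004], [0.012, -0.001, -1.0]]
contact_force: [0.1, -0.7, 0.2]
gripper_width: 1.004
```

```bash
python3 - <<'E'
from h import *
s=ctrl.observe();
p=blue('wrist',['leaf'],s,PTS2); cv2.imwrite('pics/w16.png',p[:,:,::-1])
plan(400,200,300,64.5,1)
E
```

```text
wrist leaf top z 22.8 all [ 606.  -221.6] 154.5 [79.7 33.9] [ 605.6 -221.5] top [ 606.5 -221.9] 154.5 [78.6 33.8] [ 605.6 -221.5]
t 28.87 tcp [ 607.1 -222.4  135.6] yaw 64.5 dw 0.0 q [-0.35  0.64  0.17  1.11  0.    0.09] tilt [-0.001  0.   ] F [ 1.1 -0.5  3.6] g 1.003
err [-207.1  422.4  164.4]
0.3691 0.2919 -0.1640 -0.01 -0.07 -0.02
```

View pics/w16.png

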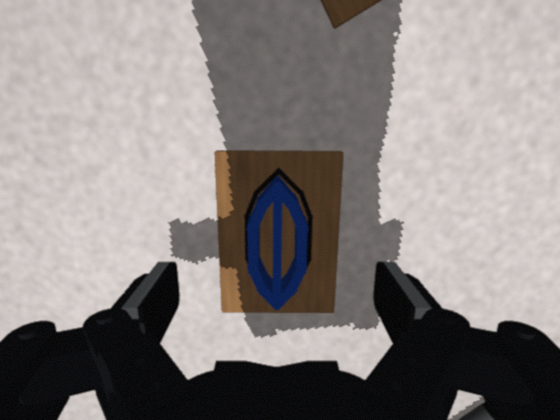

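Call:
step_arm(targets="0 0 -0.04 0 0 0 0.0854; 0 0 -0.04 0 0 0 0.0854; 0 0 -0.04 0 0 0 0.0854; 0.03 0 -0.03 0 0 0 0.0854; 0.03 0 -0.02 0 0 0 0.0854; 0.03 0 0 0 0 0 0.0854; 0.03 0 0 0 0 0 0.0854; 0.03 0 0 0 0 0 0.0854; 0.03 0 0 0 0 0 0.0854; 0 0 0 0 0 0 0.0854")

```text
time: 29.7
tcp_pos: [441.5, -142.9, 311.0]
tool_rot: [[-0.902, 0.431, 0.01], [0.431, 0.903, -0.003], [-0.01, 0.002, -1.0]]
contact_force: [-1.2, -0.3, -0.5]
gripper_width: 0.996
```

```bash
python3 - <<'E'
from h import *
p=blue('top',PTS2,None,PTS2); cv2.imwrite('pics/top2.png',p[:,:,::-1])
p=blue('side',PTS2,None,PTS2); cv2.imwrite('pics/side2.png',p[:,:,::-1])
E
```

```text
top bone top z 22.8 all [521.4 431.9] 2.6 [70.8 32.1] [520.8 431.8] top [521.4 431.9] 2.6 [70.8 32.1] [520.2 432.1]
top bowtie top z 22.7 all [664.1  19.6] 64.1 [71.7 42.2] [663.3  19.7] top [664.5  19.3] 65.0 [71.4 42.3] [664.1  20.3]
top leaf top z 22.8 all [ 605.9 -221.7] 154.1 [75.8 33.5] [ 606.2 -221.9] top [ 606.4 -222.2] 150.9 [74.5 33.3] [ 606.7 -222.1]
top ring none
side bone top z 23.3 all [519.6 439. ] 4.7 [71.1 41.1] [519.4 439. ] top [519.9 436. ] 4.7 [71.  35.2] [520.1 435.3]
side bowtie top z 22.4 all [660.9  29.5] 64.6 [86.6 50.9] [660.6  30.8] top [661.9  23.7] 64.3 [76.9 43.9] [662.5  23.3]
side leaf top z 22.4 all [ 603.7 -209.1] 96.5 [69.5 61.8] [ 603.2 -210.5] top [ 604.9 -219.8] 4.6 [63.3 45.9] [ 605.6 -219.1]
side ring top z 22.5 all [458.3 -97.3] 91.9 [63.7 44.7] [457.6 -98. ] top [ 457.9 -104.9] 87.0 [50.2 43.9] [ 457.5 -104.9]
```

View pics/top2.png

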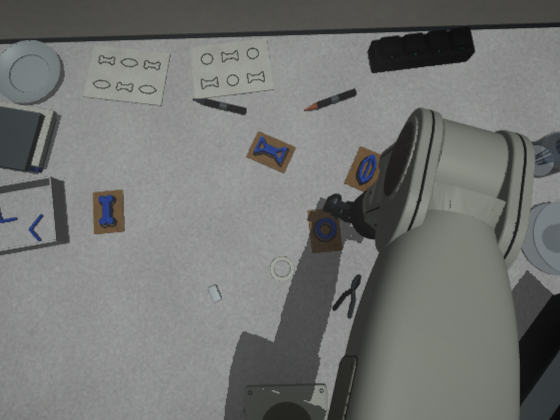

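View pics/side2.png

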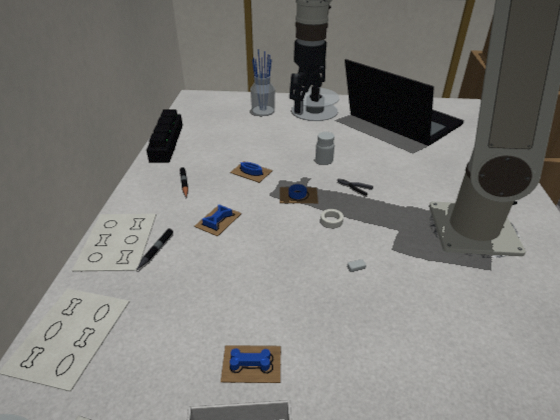

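```bash
python3 -c "
from workcell import ctrl
s=ctrl.observe();print(s['time'],abs(s['qd']).max());print(ctrl.sign_off())"
```

```text
29.8 0.05883886358246335
the job is handed in; nothing more can be done
None
```

I laid the bone, ring, bow tie and leaf on their own cards and handed the job in at 29.8 s. The arm was clear of everything, and no verdict came back.

| Piece | Measured centre (mm) | Card centre (mm) | Turn error |
|---|---|---|---|
| bone | (521, 432) | (519, 433) | about 1° |
| bow tie | (664, 19) | (663, 18) | about 1° |
| leaf | (606, -222) | (606, -221) | up to about 3.5° |
| ring | (458, -112) | (457, -110) | does not matter |

All four top faces measured about 22.5–23 mm high, which fits pieces lying flat on the cards. In the last side picture the jar stands upright at its old place.

- **Side camera:** it put the pieces a few mm further towards +y than the top and wrist cameras did, as it had before the move, because it also sees their side faces. I went by the top and wrist views.
- **Ring:** the arm's shadow hid its colour from the top camera at the end. Its numbers come from the wrist view just after release; the side view afterwards shows it on its card.
- **Leaf:** the top camera's turn reading varied with how I picked out the piece. The wrist view gave 154.5°, the same as the card. The side camera gave no usable turn reading.

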